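Open the tight-lidded probe tin in the bench hold-down

TASK

Pull the closed tin out from under the wire shelf by its bar handle and draw it, lid still on, gently into the hold-down rails on the bench until its foot meets the stop. Then let go of the handle, take the lid from above, draw it straight off while the rails hold the base down, and hang the lid by its own clip over the rim of the open steel tank, on the outside of the wall that faces the robot. Leave the tin standing home in the rails, and the other things on the bench where they are.

Things in the scene. Friction and masses are not known exactly. Their poses are not given: they have to be found in the camera images.
- tin: Steel base of a tall square tin, standing upright. Origin at the centre of its underside; z up. Foot flange 76 (x) x 80 (y) x 6 mm high; body 53 x 53 mm up to z 138 mm. A bar handle points along its -y. Mass 0.3 to 0.6 kg. Spring pads near its top grip the lid from inside; an unheld tin comes up with its lid.
- handle (a point): Grip point on the tin's black bar handle, at (0, -135, 50) mm in the tin's frame, clear of the shelf. The bar is 14 mm wide (x), 20 mm high, its centre line 50 mm above the tin's underside, and runs from the body to y = -154 mm. Pulled by it, the tin slides on the bench (2 to 6 N).
- lid: Aluminium lid over the tin's upper part, 62 x 62 mm, 75 mm high, wall 3 mm, 0.13 kg. Origin at the centre of its open mouth, closed top at z 75 mm. Fully on at the start: origin 66 mm above the tin's, axes parallel. Drawing it off takes some 9 to 16 N over the whole 72 mm of overlap. Its +x face bears a clip; the +y and -y faces are bare, for gripping.
- lid_hook (a point): Top of the slot in the lid's clip, at (36, 0, 62) mm in the lid's frame; it rests on the rim when the lid hangs. The clip is a strip 36 mm wide (y): it leaves the lid's face at z 62 to 66 mm, runs out to x = 45 mm, and its tongue (x 41 to 45 mm) hangs down to z 36 mm, leaving a slot 10 mm wide, open below.
- dock: Dark steel hold-down fixed on the bench: two rails along its y axis, inner channel 81 mm wide (x), with inward lips 10 to 17 mm above the bench, 61 mm apart: the tin's foot slides underneath and cannot lift over 4 mm. Origin on the bench, where the tin's origin is when home, axes parallel to the tin's. A 12 mm high stop (face at y = -40 mm) halts the foot; the handle passes over it.
- dock_entry (a point): Middle of the hold-down's open +y end, at (0, 83, 0) mm in its frame. The tin enters here handle first, moving along the dock's -y; flared guides narrow from about 103 mm wide here to the channel at y = 44 mm.
- tank: Open stainless tank fixed on the bench, 160 (x) x 150 (y) x 120 mm high, wall 4 mm. Origin at the centre of its underside; its -x wall faces the robot.
- tank_rim (a point): Middle of the top edge of the tank's -x wall, 120 mm above the bench; the edge runs along the tank's y.
- shelf: Wire shelf fixed on the bench, on an upright plate at its +y end (y = 135 mm, 200 mm wide). Its wires, 166 to 174 mm above the bench, cover x -90 to 90 mm and y -59 to 135 mm in its frame, over the tin, so the lid cannot be taken from above there; the handle sticks out on the -y side. Origin on the bench.
- bottle: bystander: amber bottle, 60 mm across, 140 mm high; origin under its centre
- jar: bystander: white jar, 64 mm across, 85 mm high; origin under its centre
- screwdriver: bystander: screwdriver lying down
- tape: bystander: cardboard ring, 90 mm across, 24 mm high
- brick: bystander: black power adapter, 60 x 110 x 34 mm
- beaker: bystander: white cup, 72 mm across, 85 mm high
Mind the look-alikes: they are no part of the job. What is shaped like the tin but orange is not meant. What is shaped like the lid but orange or purple is not meant.

How it is judged:
On the way, in this order (a step that is already met when the one before it is completed fails the run):
1. the closed tin stands home in the hold-down (within 4 mm), lid still fully on (y of tin in the frame of dock between -0.004 and 0.004 m and x of tin in the frame of dock between -0.004 and 0.004 m and z of tin in the frame of dock below 0.008 m and angle between tin's own z axis and vertical below 0.1 rad and z of lid in the frame of tin between 0.055 and 0.08 m), for 0.2 s.
2. the lid is drawn clear above the base, the base still home in the hold-down (y of tin in the frame of dock between -0.004 and 0.004 m and x of tin in the frame of dock between -0.004 and 0.004 m and z of tin in the frame of dock below 0.008 m and angle between tin's own z axis and vertical below 0.1 rad and z of lid in the frame of tin between 0.142 and 0.5 m), for 0.1 s.
At the end, for the whole second after the job is handed in: The tin's base stands upright, at rest, home in the hold-down (within 4 mm of its place along and across the rails), and the lid hangs at rest by its clip on the tank's robot-side wall: the lid outside, the clip's slot over the rim (within 8 mm), anywhere along that wall, tilted less than 0.2 rad (y of tin in the frame of dock between -0.004 and 0.004 m and x of tin in the frame of dock between -0.004 and 0.004 m and z of tin in the frame of dock below 0.008 m and angle between tin's own z axis and vertical below 0.1 rad and x of lid_hook in the frame of tank between -0.086 and -0.07 m and z of lid_hook in the frame of tank between 0.112 and 0.128 m and y of lid_hook in the frame of tank between -0.075 and 0.075 m and x of lid in the frame of tank below -0.09 m and angle between lid's own z axis and vertical below 0.2 rad and linear speed of each of lid, tin below 0.02 m/s); the robot touches nothing.
It fails at once if the tin is rammed against the hold-down (over 70 N) (contact force between tin and dock above 70 N).
It fails at once if a bystander is moved by more than 40 mm (distance of any of bottle, jar, screwdriver, tape, brick, beaker from where it was at the start of the episode above 0.04 m).
It also fails if it takes over 64 s, if anything falls off the work surface, if the arm or the gripper's body presses on something with over 40 N, if the wrist force passes 120 N, or if a joint passes its speed limit or range.

ROBOT

A 7-joint arm with a two-finger parallel gripper is mounted at the origin on the work surface. World frame = base frame: x ahead of the robot, y to its left, z up, the work surface at z = 0. Lengths are in m, angles in rad, forces in N, time in s.
With the tool pointing down it reaches from about 0.425 to 1.025 m from the base axis. Payload 3.6 kg.
Tool frame: the origin (TCP) lies on the centre line of the jaws, within the pads' length; the fingertips stand 25 mm ahead of it and the grasp point (between the pads) lies 6 mm ahead of it; y points along the fingers, x is the direction in which the jaws open and shut, and the axes are right-handed (so a half turn about y gives the same grasp; the last joint's range is limited). The gripper opens to 85 mm and grips with 20 to 120 N. Pads are 22 mm wide; open, the fingers measure 114 mm over their backs; the gripper's body (76 mm by 85 mm) begins 54 mm behind the grasp point. The pads swing forward as they close: fully open they stand 13 mm farther back than shut.
Start: joints at [-0.093, 0.591, 0.048, 1.609, -0.033, 0.943, -0.034], TCP at [0.725, 0, 0.256] pointing down, gripper open.
Joint ranges: [-2.69, 2.69], [-0.47, 2.24], [-1.27, 1.36], [0.19, 2.51], [-1.53, 4.68], [0.08, 2.07], [-3.09, 3.09]. Speed limits (rad/s): [2.57, 2.57, 3.14, 3.14, 3.14, 3.14, 3.14].

INTERFACE

Orientations are given as a unit quaternion [x, y, z, w].
In Python, from plant import status, eyes, bot, spot_in, cut_out gives the robot as it stands.
- The arm moves only by the shell command python3 -m pendant 'ROWS' [FORCE]. ROWS is JSON, a list of rows, each a list of 7 numbers: the shift along the world's x, y, z in m, then the turn, a rotation vector about the world's x, y, z in degrees, then the finger opening in m, from 0 to 0.0854. In form: [[x, y, z, rx, ry, rz, jaw], ...]. A call has 1 to 10 rows; each row is the pose to reach, as a shift and turn from the pose measured when the call began; what a row does not reach only later rows make up. A row lasts 1/8 s, in which the tool goes at most 62.5 mm and 10.7 degrees, less where a joint would pass 70% of its speed; a pose out of reach is approached as far as the arm can. A call with a gripper value outside its range is refused whole. The fingers move at their own pace and stop on an object; FORCE is the grip in N (left out, the last holds). Time passes only in rows, so rows that repeat a pose let the fingers close. It gives the time, the measured TCP pose, the force and the opening at its end, in the units of the state.
- status.get_obs(): the state, without advancing time (a new reading comes with each control period).
- eyes.get_image(name): name is "scene" or "side" or "wrist"; returns a dict with "pixels" (400x640x3 uint8, red, green, blue), "mtx" (3x3 intrinsics, pixels), "dist_coeffs" ([k1, k2, p1, p2, k3] as OpenCV has them; the pictures are not rectified), "cam_to_world" (4x4, takes a point from camera to world coordinates); the wrist camera has in their place "T_tool_cam" (4x4, takes a point from camera to tool coordinates, whose origin is the TCP and whose axes are the tool frame's). Camera axes: x right, y down, z forward; pixel columns grow to the right and rows downward; lengths in m; the calibration is good to about 2 mm. A picture is of the moment at which its call begins: read the wrist's pose just before it. There is no depth.
- bot.finish_job(): hands the job in, once; it reports no verdict.
Trained networks look in a picture, given as the dict that the camera call returned (one of the last four; its "shot" number tells which), for a name from the list of things; names that differ only in an ending like _2 or _b are one class to them, and where a whole thing is asked for, a point or a joint stands for the part that bears it (a point fixed in the world has none). Each returns a list of dicts, best first, with "confidence" (0 to 1); they miss things now and then, are a little off and sometimes report something else, mostly with a low value. They report only what shows in the picture. A call takes as long as a camera call. They do not tell look-alikes from the thing itself.
- spot_in(label, picture): "xy" ([column, row] in pixels, amid what is visible of it).
- cut_out(label, picture): "pixels" (400x640 bool, what is visible of it) and "xy" ([column, row] in pixels, amid what is visible of it).
The state is a dict: "time": time; "joint_pos": joint angles; "qd": joint speeds; "joint_efforts": joint torques, N m; "tool_pos": TCP position; "ee_rot": TCP orientation; "contact_force": force on the tool from outside, world axes, zero at the start; "torque": the same for the moment, N m; "finger_gap": finger opening in m.
Only numpy, scipy, OpenCV 4.12 (cv2) and the standard library are available. Lean on these libraries where they do the work, as an engineer would, in place of code of your own. Each camera call takes 0.05 s, during which the arm holds its last target.

## Working session

There is one attempt and no reset: what is moved stays moved. The work goes in short steps, Python scripts to look and compute and a shell command to move; the robot and the scene stay as the last step left them, time stands still between calls to the robot, and variables do not carry over. Pictures are saved under pics/ and viewed, and the job is handed in when it is done.

```bash
ls; mkdir -p pics
cat > h.py <<'E'
import numpy as np,cv2
from plant import status,eyes,bot,spot_in,cut_out
from scipy.spatial.transform import Rotation as R
def T_cam(pic,obs=None):
    if 'cam_to_world' in pic: return np.array(pic['cam_to_world'])
    T=np.eye(4);T[:3,:3]=R.from_quat(obs['ee_rot']).as_matrix();T[:3,3]=obs['tool_pos']
    return T@np.array(pic['T_tool_cam'])
def ray(pic,uv,T):
    p=cv2.undistortPoints(np.array([[uv]],float),np.array(pic['mtx']),np.array(pic['dist_coeffs']))[0,0]
    return T[:3,3],T[:3,:3]@np.array([p[0],p[1],1.])
def at_z(pic,uv,T,z):
    o,d=ray(pic,uv,T);return o+d*(z-o[2])/d[2]
def tri(rays):
    A=np.zeros((3,3));b=np.zeros(3)
    for o,d in rays:
        d=d/np.linalg.norm(d);P=np.eye(3)-np.outer(d,d);A+=P;b+=P@o
    x=np.linalg.solve(A,b)
    return x,[np.linalg.norm(np.cross(x-o,d/np.linalg.norm(d))) for o,d in rays]
def proj(pic,X,T):
    W=np.linalg.inv(T);r,_=cv2.Rodrigues(W[:3,:3])
    return cv2.projectPoints(np.array(X,float).reshape(-1,3),r,W[:3,3],np.array(pic['mtx']),np.array(pic['dist_coeffs']))[0].reshape(-1,2)
def save(pic,n): cv2.imwrite('pics/'+n,cv2.cvtColor(pic['pixels'],cv2.COLOR_RGB2BGR))
def crop(pic,n,x0,y0,x1,y1,s):
    im=cv2.cvtColor(pic['pixels'],cv2.COLOR_RGB2BGR)[y0:y1,x0:x1]
    cv2.imwrite('pics/'+n,cv2.resize(im,None,fx=s,fy=s,interpolation=cv2.INTER_CUBIC))
E
python3 - <<'E'
from h import *
import pickle
o=status.get_obs();print(o)
D={}
for n in ['scene','side','wrist']:
    p=eyes.get_image(n);save(p,n+'0.png');D[n]=p
    for l in ['tin','handle','lid','dock','tank','shelf','lid_hook','dock_entry','tank_rim']:
        print(n,l,[(np.round(d['xy']),round(d['confidence'],2)) for d in spot_in(l,p)])
pickle.dump((D,o),open('d0.pkl','wb'))
E
```

```text
pics
{'time': 0.0, 'joint_pos': array([-0.0935129 ,  0.59210647,  0.0483151 ,  1.60985398, -0.03329651,
        0.942675  , -0.03369513]), 'qd': array([-5.12323586e-04,  8.64108027e-04, -9.10848980e-04, -2.22347090e-04,
        8.71772756e-05,  1.06266791e-03, -1.00364759e-03]), 'joint_efforts': array([ 3.78132427e-04, -5.48684978e+01,  1.54672019e+00, -1.98121297e+01,
        9.43630905e-03,  8.90732801e-03, -1.16924070e-05]), 'tool_pos': array([7.24220878e-01, 8.21975378e-06, 2.55138534e-01]), 'ee_rot': array([ 0.70715499, -0.00075898, -0.00082039, -0.70705768]), 'contact_force': array([-0.65079588, -0.95314015, -0.33242017]), 'torque': array([-0.01790448,  0.00590273,  0.03937087]), 'finger_gap': 0.08527154777144653}
scene tin [(array([371., 276.]), 0.73), (array([495., 249.]), 0.62), (array([302., 218.]), 0.58)]
scene handle [(array([374., 279.]), 0.91), (array([493., 248.]), 0.72)]
scene lid [(array([406., 199.]), 0.88), (array([340., 302.]), 0.82), (array([382., 255.]), 0.81)]
scene dock [(array([304., 214.]), 0.77)]
scene tank [(array([215., 148.]), 0.69), (array([372., 188.])
[... 454 characters left out ...]
rray([335., 139.]), 0.59)]
side dock [(array([346., 213.]), 0.73)]
side tank []
side shelf [(array([280., 111.]), 0.8)]
side lid_hook [(array([236., 203.]), 0.93), (array([333., 142.]), 0.85), (array([294., 138.]), 0.61)]
side dock_entry [(array([331., 227.]), 0.78), (array([294., 138.]), 0.49)]
side tank_rim [(array([436., 291.]), 0.65), (array([375., 166.]), 0.3)]
wrist tin []
wrist handle [(array([ 16., 353.]), 0.74)]
wrist lid []
wrist dock [(array([178., 135.]), 0.98)]
wrist tank [(array([236., 368.]), 0.92), (array([13., 23.]), 0.58)]
wrist shelf []
wrist lid_hook []
wrist dock_entry [(array([182., 144.]), 0.91), (array([234., 365.]), 0.24)]
wrist tank_rim [(array([242., 364.]), 0.82)]
```

View pics/scene0.png

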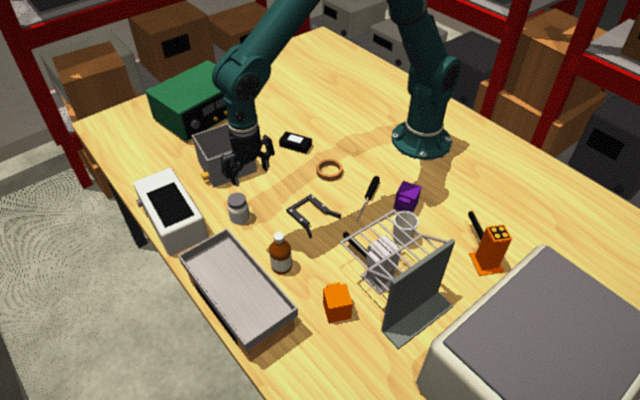

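View pics/side0.png

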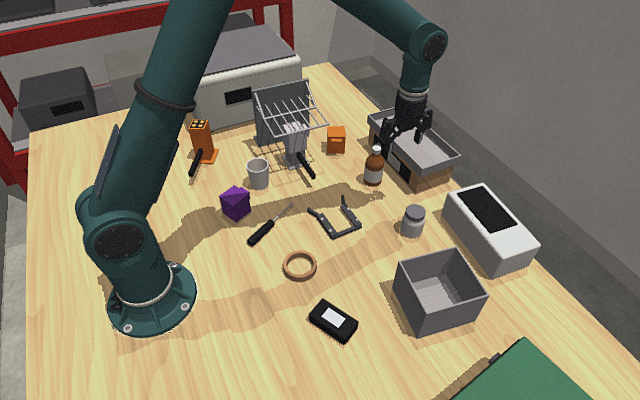

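View pics/wrist0.png

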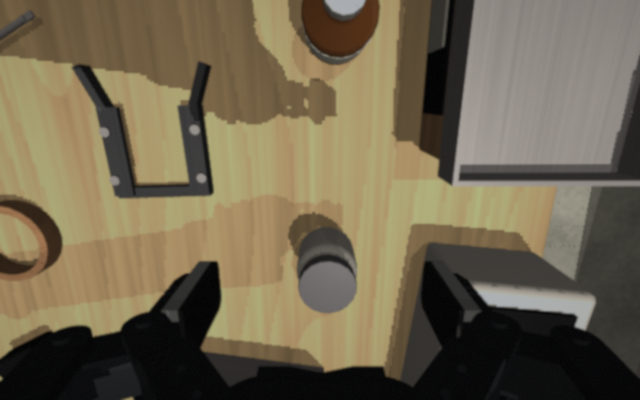

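Run:
```python
from h import *
import pickle
D,o=pickle.load(open('d0.pkl','rb'))
w=D['wrist'];T=T_cam(w,o)
print(T.round(3))
print('dock corners',[at_z(w,uv,T,.017).round(4) for uv in [(115,197),(212,192),(75,66),(208,64)]])
crop(D['wrist'],'dockc.png',60,50,230,210,4.5)
crop(D['side'],'sidec.png',180,70,370,250,4)
crop(D['scene'],'scenec.png',280,180,480,330,4)
s=D['scene'];d=D['side'];Ts=T_cam(s);Td=T_cam(d)
for n,a,b in [('handle',(374,279),(297,163)),('lid',(382,255),(294,136)),('tank',(216,154),(436,291)),('dockentry',(306,218),(331,227))]:
    print(n,tri([ray(s,a,Ts),ray(d,b,Td)]))
```

```text
[[ 1.     0.    -0.002  0.725]
 [-0.    -0.957 -0.289  0.075]
 [-0.002  0.289 -0.957  0.372]
 [ 0.     0.     0.     1.   ]]
dock corners [array([ 0.5038, -0.027 ,  0.017 ]), array([ 0.6078, -0.0214,  0.017 ]), array([0.4894, 0.1034, 0.017 ]), array([0.6161, 0.1062, 0.017 ])]
handle (array([ 0.55663092,  0.33302978, -0.00955706]), [np.float64(0.003516055205417145), np.float64(0.0035160552054172138)])
lid (array([0.55084293, 0.34015712, 0.10479898]), [np.float64(0.0014866640851804015), np.float64(0.0014866640851804384)])
tank (array([ 0.65095908, -0.3336929 ,  0.05634747]), [np.float64(0.015339203992312943), np.float64(0.015339203992312785)])
dockentry (array([ 0.54544912,  0.02528297, -0.02675342]), [np.float64(0.014690212399680297), np.float64(0.014690212399680389)])
```

Run:
```python
from h import *
import pickle
D,o=pickle.load(open('d0.pkl','rb'))
print(D['scene']['shot'] if 'shot' in D['scene'] else D['scene'].keys())
```

```text
1
```

View pics/dockc.png

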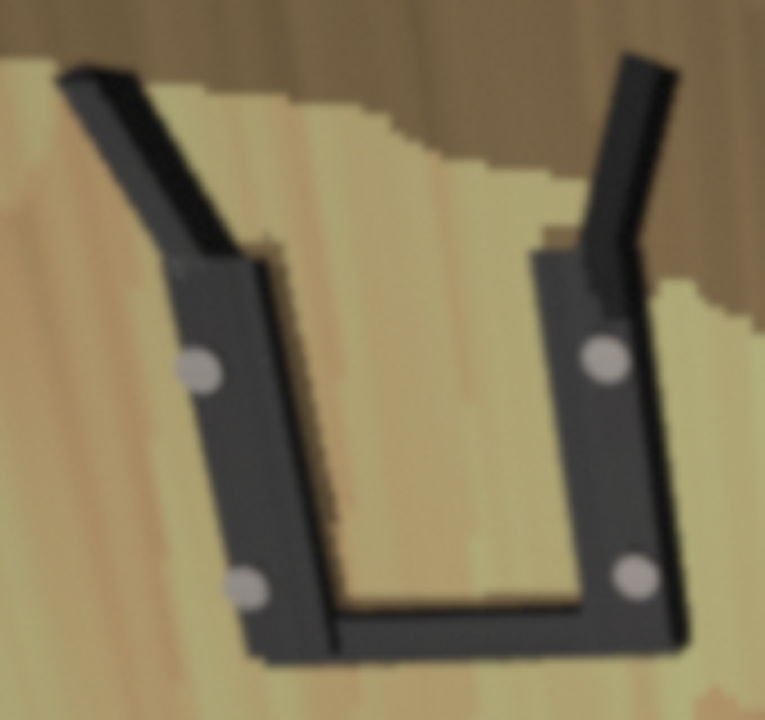

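View pics/sidec.png

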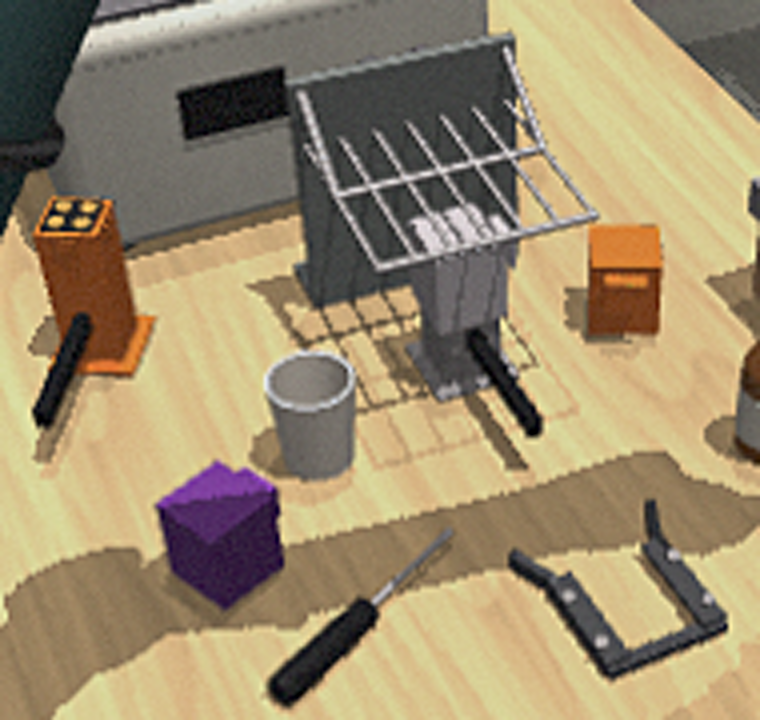

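View pics/scenec.png

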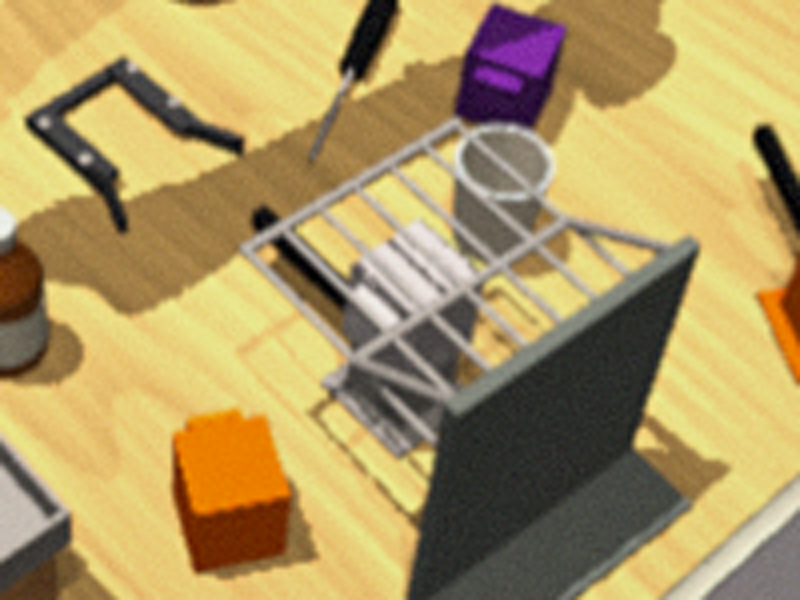

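```bash
python3 - <<'E'
from h import *
import pickle
D,o=pickle.load(open('d0.pkl','rb'))
w=D['wrist'];T=T_cam(w,o)
c=lambda x,y:(60+x/4.5,50+y/4.5)
for n,p,z in [('lipL top',c(262,262),.017),('lipR top',c(533,253),.017),('lipL bot',c(330,610),.017),('lipR bot',c(582,600),.017),('outL bot',c(262,660),.017),('outR bot',c(668,654),.017),('outL top',c(165,258),.017),('outR top',c(632,250),.017),('stopL',c(337,618),.012),('stopR',c(580,608),.012),
 ('scr',c(200,370),.017),('scr',c(606,360),.017),('scr',c(246,588),.017),('scr',c(635,577),.017)]:
    print(n,at_z(w,p,T,z).round(4))
s=D['scene'];d=D['side'];Ts=T_cam(s);Td=T_cam(d)
sc=lambda x,y:(280+x/4,180+y/4); dc=lambda x,y:(180+x/4,70+y/4)
for n,a,b in [('hand end',sc(262,215),dc(535,424)),('purp top',sc(515,38),dc(218,490)),
 ('shelf L front',sc(458,125),dc(380,268)),('shelf R front',sc(247,248),dc(596,215)),
 ('beaker',sc(503,155),dc(310,380)),('tank c1',(215,177),(0,0))][:-1]:
    print(n,tri([ray(s,a,Ts),ray(d,b,Td)]))
E
python3 - <<'E'
import sys; sys.path.insert(0,'.')
from h import *
import pickle
D,o=pickle.load(open('d0.pkl','rb'))
import os; os.chdir('.')
crop(D['side'],'tanks.png',340,220,520,360,4)
crop(D['scene'],'tankc.png',170,100,290,220,5)
E
```

```text
lipL top [0.5232 0.0648 0.017 ]
lipR top [0.5828 0.0671 0.017 ]
lipL bot [ 0.5252 -0.0143  0.017 ]
lipR bot [ 0.5846 -0.0118  0.017 ]
outL bot [ 0.5073 -0.0266  0.017 ]
outR bot [ 0.6036 -0.0251  0.017 ]
outL top [0.5023 0.0655 0.017 ]
outR top [0.6047 0.0679 0.017 ]
stopL [ 0.5237 -0.0175  0.012 ]
stopR [ 0.5819 -0.015   0.012 ]
scr [0.5053 0.0413 0.017 ]
scr [0.5963 0.044  0.017 ]
scr [ 0.5066 -0.009   0.017 ]
scr [ 0.5977 -0.0062  0.017 ]
hand end (array([0.54866393, 0.19100562, 0.04963014]), [np.float64(0.0015768860199378062), np.float64(0.001576886019937813)])
purp top (array([0.29464253, 0.19924986, 0.07685227]), [np.float64(0.0003010826346807944), np.float64(0.0003010826346808448)])
shelf L front (array([0.4628794 , 0.2853808 , 0.16735318]), [np.float64(0.0017144785500884223), np.float64(0.0017144785500884862)])
shelf R front (array([0.64246613, 0.27481665, 0.1681781 ]), [np.float64(0.0019240126404589726), np.float64(0.0019240126404590776)])
beaker (array([0.39596579, 0.27989011, 0.08380965]), [np.float64(0.0011449147856345554), np.float64(0.0011449147856345291)])
```

View pics/tanks.png

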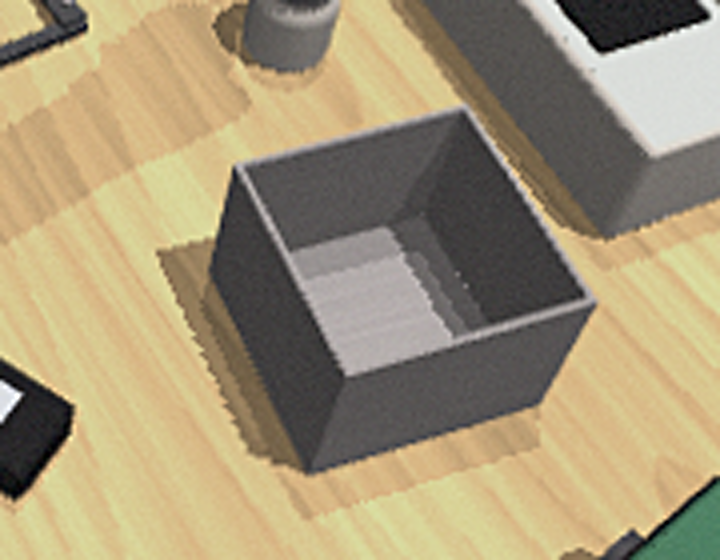

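View pics/tankc.png

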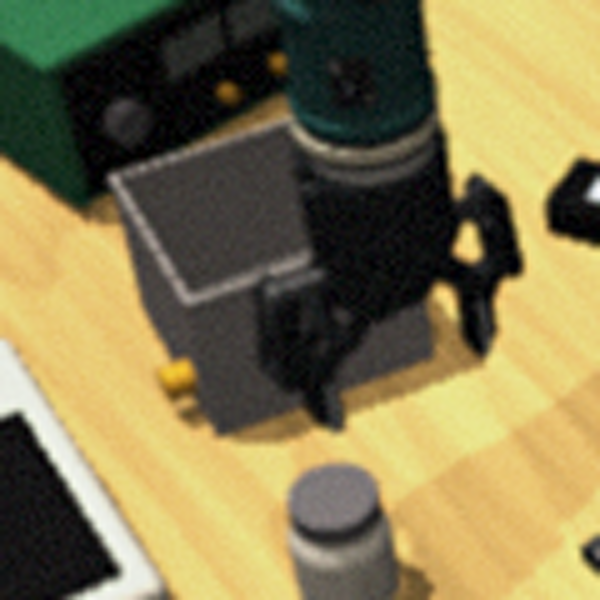

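Run:
```python
from h import *
import pickle
D,o=pickle.load(open('d0.pkl','rb'))
s=D['scene'];d=D['side'];Ts=T_cam(s);Td=T_cam(d)
q=lambda x,y:(340+x/4,220+y/4); r=lambda x,y:(170+x/5,100+y/5)
for n,p in [('A',q(236,167)),('B',q(347,374)),('C',q(592,300)),('D',q(465,108))]: print(n,at_z(d,p,Td,.12).round(4))
for n,p in [('s1',r(190,298)),('s2',r(115,178)),('s3',r(290,122))]: print(n,at_z(s,p,Ts,.12).round(4))
print('tri',tri([ray(s,r(190,298),Ts),ray(d,q(465,108),Td)]))
print('tri',tri([ray(s,r(115,178),Ts),ray(d,q(592,300),Td)]))
sc=lambda x,y:(280+x/4,180+y/4); dc=lambda x,y:(180+x/4,70+y/4)
print('sd tip',at_z(d,dc(450,533),Td,.01),at_z(s,sc(312,158),Ts,.01))
print('bottle',at_z(s,(281,268),Ts,0.),'jar',at_z(s,(238,220),Ts,0), 'tape',at_z(d,(299,266),Td,0.02),'brick',at_z(d,(333,320),Td,0.03))
```

```text
A [ 0.5695 -0.2472  0.12  ]
B [ 0.5468 -0.3906  0.12  ]
C [ 0.7007 -0.4151  0.12  ]
D [ 0.724  -0.2727  0.12  ]
s1 [ 0.725  -0.2679  0.12  ]
s2 [ 0.7036 -0.4072  0.12  ]
s3 [ 0.5801 -0.385   0.12  ]
tri (array([ 0.72470436, -0.27112767,  0.11778987]), [np.float64(0.0009418810512776932), np.float64(0.0009418810512776467)])
tri (array([ 0.70242053, -0.41327418,  0.11596329]), [np.float64(0.0010703171845723042), np.float64(0.0010703171845721838)])
sd tip [0.45497088 0.14454589 0.01      ] [0.45675003 0.15019606 0.01      ]
bottle [0.74457722 0.14103653 0.        ] jar [ 0.74227619 -0.09053702  0.        ] tape [ 0.37401992 -0.08670138  0.02      ] brick [ 0.38029612 -0.27202305  0.03      ]
```

```bash
python3 -m pendant '[[-0.04,0.04,0.01,4,0,0,0.085],[-0.085,0.075,0.02,9,0,0,0.085],[-0.13,0.11,0.03,14,0,0,0.085],[-0.174,0.14,0.03,18,0,0,0.085],[-0.174,0.14,0.03,18,0,0,0.085],[-0.174,0.14,0.03,18,0,0,0.085]]' 60
python3 - <<'E'
from h import *
import pickle
o=status.get_obs();w=eyes.get_image('wrist');save(w,'w1.png')
pickle.dump((w,o),open('d1.pkl','wb'))
print(o['tool_pos'],o['joint_pos'])
E
```

```text
time: 2.25
tool_pos: [0.5519, 0.1395, 0.2867]
ee_rot: [-0.588, -0.001, -0.001, 0.809]
contact_force: [-0.6, -0.1, -0.3]
finger_gap: 0.0851
[0.5518561  0.13954953 0.28673689] [-0.04664616  0.36090012 -0.16734356  1.97580894 -0.35778135  0.77594647
  0.05075539]
```

View pics/w1.png

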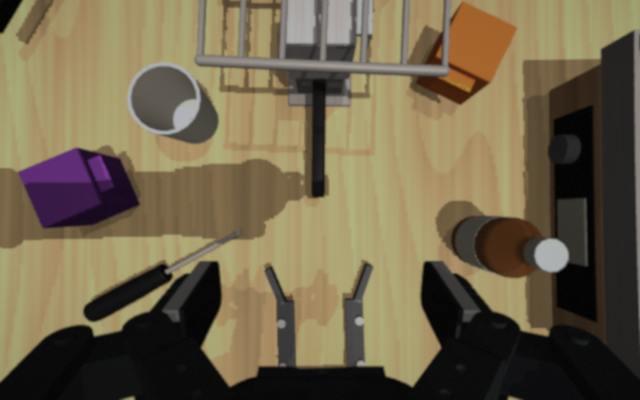

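Run:
```python
from h import *
import pickle
w,o=pickle.load(open('d1.pkl','rb'))
crop(w,'w1c.png',240,0,400,210,3.7)
```

```text
(no output)
```

View pics/w1c.png

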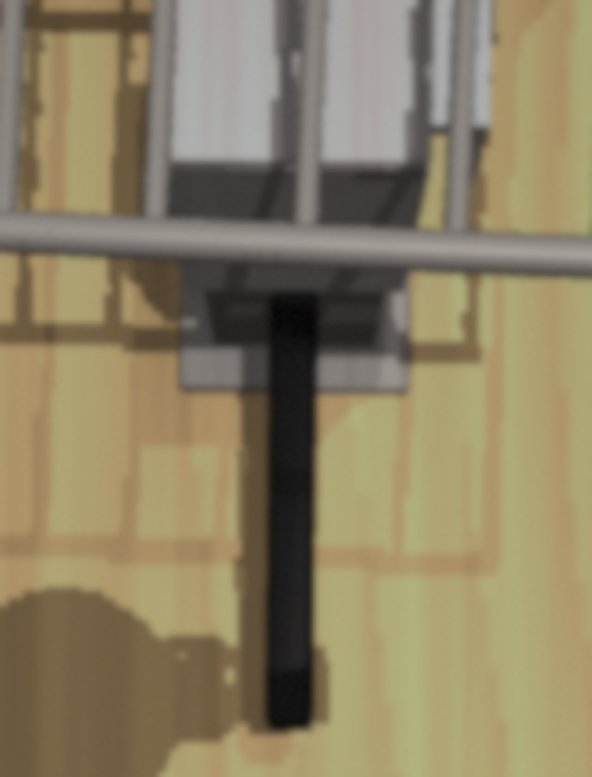

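Run:
```python
from h import *
import pickle
w,o=pickle.load(open('d1.pkl','rb'));T=T_cam(w,o)
D,_=pickle.load(open('d0.pkl','rb'))
c=lambda x,y:(240+x/3.7,y/3.7)
for n,p,z in [('hend top',c(290,668),.06),('hend bot',c(289,728),.04),('hnear',c(294.5,310),.06),('footL',c(180,390),.006),('footR',c(407,390),.006),('lidtopL',c(170,160),.141),('lidtopR',c(427,162),.141),
 ('flareL',(267,266),.017),('flareR',(369,264),.017),('lipLt',(294,300),.017),('lipRt',(345,299),.017)]:
    print(n,at_z(w,p,T,z).round(4))
s=D['scene'];d=D['side'];Ts=T_cam(s);Td=T_cam(d)
for z in (.05,): pass
print(tri([ray(s,(345.5,233.7),Ts),ray(d,(313.8,176),Td),ray(w,c(289,690),T)]))
```

```text
hend top [0.5508 0.2045 0.06  ]
hend bot [0.5504 0.1881 0.04  ]
hnear [0.5522 0.3073 0.06  ]
footL [0.5144 0.3007 0.006 ]
footR [0.5892 0.3007 0.006 ]
lidtopL [0.5246 0.3108 0.141 ]
lidtopR [0.5817 0.3103 0.141 ]
flareL [0.4901 0.1075 0.017 ]
flareR [0.6101 0.1097 0.017 ]
lipLt [0.5219 0.0678 0.017 ]
lipRt [0.5817 0.0689 0.017 ]
(array([0.54990196, 0.19451226, 0.04983305]), [np.float64(0.0030015377116530805), np.float64(0.0036195482229422634), np.float64(0.00441905752674713)])
```

```bash
python3 -m pendant '[[-0.001,0.03,-0.05,0,0,0,0.085],[-0.001,0.06,-0.1,0,0,0,0.07],[-0.001,0.064,-0.15,0,0,0,0.06],[-0.001,0.064,-0.19,0,0,0,0.05],[-0.001,0.064,-0.22,0,0,0,0.05],[-0.001,0.064,-0.231,0,0,0,0.05],[-0.001,0.064,-0.231,0,0,0,0.05]]' 60
python3 - <<'E'
from h import *
o=status.get_obs();w=eyes.get_image('wrist');save(w,'w2.png')
print(o['tool_pos'])
E
```

```text
time: 3.18
tool_pos: [0.5524, 0.2031, 0.0552]
ee_rot: [-0.588, -0.0, -0.001, 0.809]
contact_force: [0.1, 0.3, -0.5]
finger_gap: 0.0498
[0.55235511 0.20308976 0.05517211]
```

View pics/w2.png

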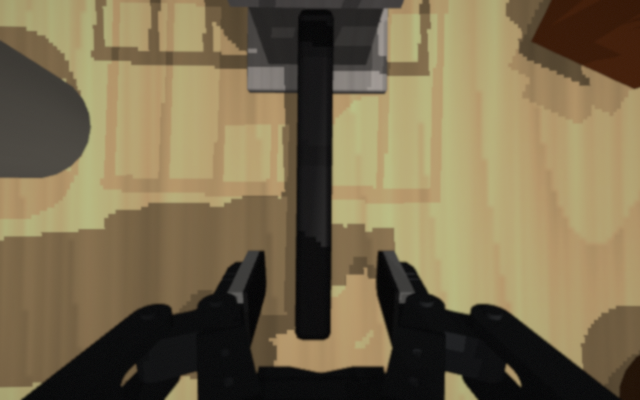

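```bash
python3 -m pendant '[[-0.002,0.001,0,0,0,0,0.03],[-0.002,0.001,0,0,0,0,0.005],[-0.002,0.001,0,0,0,0,0.005],[-0.002,0.001,0,0,0,0,0.005],[-0.002,0.001,0,0,0,0,0.005]]' 60
python3 - <<'E'
from h import *
import pickle
o=status.get_obs();w=eyes.get_image('wrist');save(w,'w3.png')
print(o['tool_pos'],o['contact_force'],o['torque'])
T=T_cam(w,o)
pickle.dump((w,o),open('d3.pkl','wb'))
E
```

```text
time: 3.85
tool_pos: [0.551, 0.2045, 0.0568]
ee_rot: [-0.588, -0.001, -0.002, 0.809]
contact_force: [-1.2, -2.6, 6.5]
finger_gap: 0.0131
[0.55100309 0.20446776 0.05683283] [-1.1841418  -2.64188604  6.49878144] [0.09346877 0.2427     0.11038215]
```

View pics/w3.png

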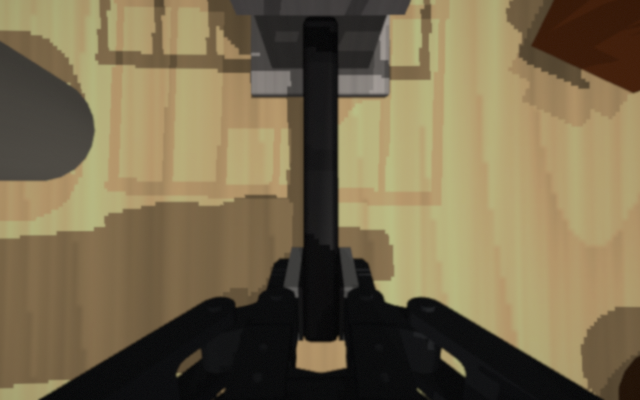

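```bash
python3 -m pendant '[[0,-0.006,0,0,0,0.3,0.005],[0,-0.02,0,0,0,0.6,0.005],[0.0,-0.04,0,0,0,1,0.005],[0.001,-0.062,0,0,0,1.4,0.005],[0.001,-0.085,0,0,0,1.7,0.005],[0.002,-0.11,0,0,0,1.7,0.005],[0.002,-0.135,0,0,0,1.7,0.005],[0.002,-0.16,0,0,0,1.7,0.005],[0.002,-0.18,0,0,0,1.7,0.005],[0.002,-0.19,0,0,0,1.7,0.005]]' 60
python3 - <<'E'
from h import *
import pickle
o=status.get_obs();w=eyes.get_image('wrist');save(w,'w4.png')
s=eyes.get_image('scene');save(s,'s4.png')
print(o['tool_pos'],o['contact_force'],o['torque'])
pickle.dump((w,o),open('d4.pkl','wb'))
E
```

```text
time: 5.15
tool_pos: [0.5526, 0.0135, 0.0569]
ee_rot: [-0.587, -0.009, 0.01, 0.809]
contact_force: [0.1, 4.6, 3.0]
finger_gap: 0.0128
[0.55261765 0.0134731  0.05690164] [0.10535783 4.6287165  2.96704995] [ 0.91252644  0.04764704 -0.03847962]
```

View pics/w4.png

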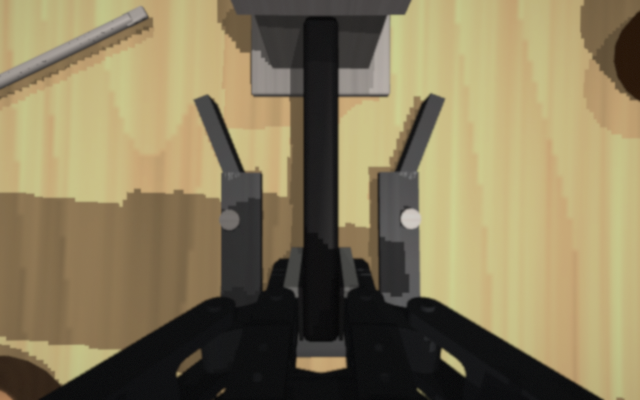

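View pics/s4.png

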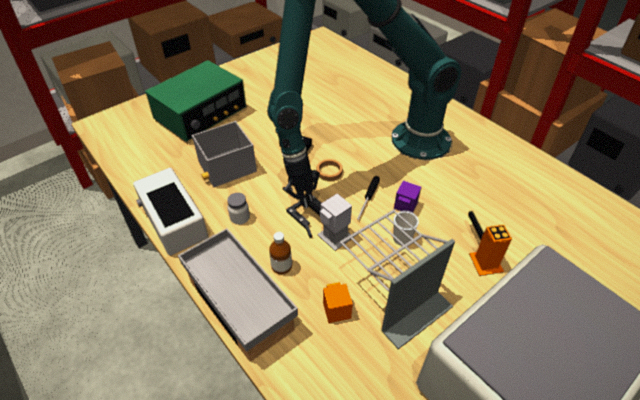

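Run:
```python
from h import *
import pickle
w,o=pickle.load(open('d4.pkl','rb'));T=T_cam(w,o)
for n,p,z in [('footL',(251,95.5),.006),('footR',(389,96),.006),('lipLt',(262,172),.017),('lipRt',(378,172),.017),('lipLb',(262,290),.017),('lipRb',(379,290),.017),('stopouter',(320,356),.012),('stopinner',(320,343),.012),('tipL',(203,96),.017),('tipR',(436,95),.017)]:
    print(n,at_z(w,p,T,z).round(4))
```

```text
footL [0.5132 0.109  0.006 ]
footR [0.5883 0.1108 0.006 ]
lipLt [0.5223 0.0664 0.017 ]
lipRt [0.5814 0.0679 0.017 ]
lipLb [0.5241 0.0066 0.017 ]
lipRb [0.5832 0.0081 0.017 ]
stopouter [ 0.5543 -0.0276  0.012 ]
stopinner [ 0.5541 -0.021   0.012 ]
tipL [0.4912 0.1043 0.017 ]
tipR [0.6101 0.1081 0.017 ]
```

```bash
python3 -m pendant '[[0.0005,-0.012,0,0,0,0,0.005],[0.001,-0.03,0,0,0,0,0.005],[0.0015,-0.048,0,0,0,0,0.005],[0.002,-0.066,0,0,0,0,0.005],[0.0025,-0.084,0,0,0,0,0.005],[0.003,-0.1,0,0,0,0,0.005],[0.003,-0.112,0,0,0,0,0.005],[0.003,-0.117,0,0,0,0,0.005],[0.003,-0.119,0,0,0,0,0.005]]'
python3 - <<'E'
from h import *
import pickle
o=status.get_obs();w=eyes.get_image('wrist');save(w,'w5.png')
print(o['tool_pos'],o['contact_force'],o['torque'])
T=T_cam(w,o)
pickle.dump((w,o),open('d5.pkl','wb'))
E
```

```text
time: 6.38
tool_pos: [0.5558, -0.1066, 0.0568]
ee_rot: [-0.588, -0.009, 0.009, 0.809]
contact_force: [-0.5, 4.6, 4.1]
finger_gap: 0.0131
[ 0.55578192 -0.10664203  0.05681242] [-0.48477275  4.60189215  4.0749655 ] [ 1.22196414 -0.04042506 -0.17438394]
```

View pics/w5.png

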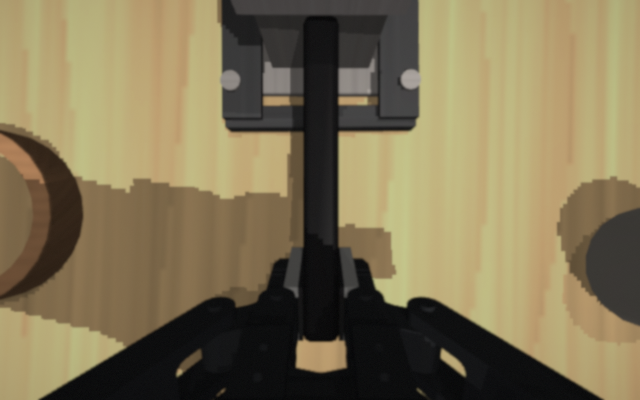

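```bash
python3 -m pendant '[[0,-0.002,0,0,0,0,0.005],[0,-0.004,0,0,0,0,0.005],[0,-0.0055,0,0,0,0,0.005],[0,-0.0065,0,0,0,0,0.005]]'; python3 -m pendant '[[0,-0.001,0,0,0,0,0.005],[0,-0.002,0,0,0,0,0.005]]'
```

```text
time: 6.92
tool_pos: [0.5556, -0.1131, 0.0568]
ee_rot: [-0.588, -0.009, 0.01, 0.809]
contact_force: [0.8, 4.4, 3.5]
finger_gap: 0.0133
time: 7.18
tool_pos: [0.5557, -0.1142, 0.0568]
ee_rot: [-0.588, -0.009, 0.01, 0.809]
contact_force: [2.1, 7.3, 2.0]
finger_gap: 0.0129
```

Force has started rising. A little more.

```bash
python3 -m pendant '[[0,-0.001,0,0,0,0,0.005],[0,-0.0015,0,0,0,0,0.005]]'
python3 - <<'E'
from h import *
import pickle
o=status.get_obs();w=eyes.get_image('wrist');crop(w,'w6.png',200,0,440,150,3.3)
print(o['tool_pos'],o['contact_force'],o['torque'])
E
```

```text
time: 7.42
tool_pos: [0.5558, -0.1144, 0.0567]
ee_rot: [-0.587, -0.009, 0.01, 0.809]
contact_force: [1.0, 7.9, 0.7]
finger_gap: 0.013
[ 0.55575737 -0.11439615  0.05671902] [1.0100426  7.86039024 0.74516936] [ 1.62920779 -0.18765222 -0.09852583]
```

View pics/w6.png

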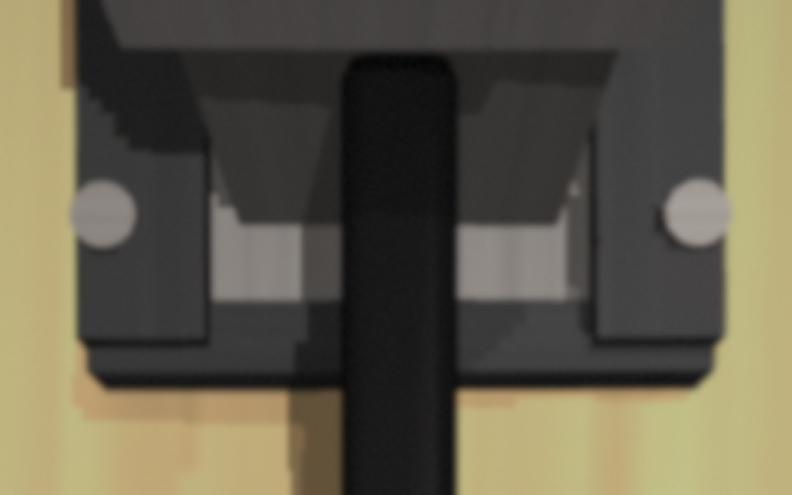

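```bash
python3 -m pendant '[[0,0,0,0,0,0,0.05],[0,0,0,0,0,0,0.05],[0,0,0,0,0,0,0.05],[0,-0.005,0.02,0,0,0,0.06],[0,-0.015,0.06,0,0,0,0.085],[0,-0.02,0.12,0,0,0,0.085],[0,0.01,0.17,-5,0,0,0.085],[0,0.03,0.2,-13,0,0,0.085],[0,0.03,0.2,-18,0,0,0.085]]'
python3 - <<'E'
from h import *
import pickle
o=status.get_obs();w=eyes.get_image('wrist');save(w,'w7.png')
d=eyes.get_image('side');s=eyes.get_image('scene');save(s,'s7.png');save(d,'sd7.png')
print(o['tool_pos'],o['contact_force'],o['torque'],o['joint_pos'])
pickle.dump((w,o,d,s),open('d7.pkl','wb'))
E
```

```text
time: 8.6
tool_pos: [0.558, -0.082, 0.2604]
ee_rot: [0.707, 0.012, -0.01, -0.707]
contact_force: [0.0, -0.6, 0.2]
finger_gap: 0.0851
[ 0.55797098 -0.08198413  0.26043639] [ 0.03345869 -0.6168624   0.16747899] [ 0.0153514  -0.00210068 -0.00309834] [ 0.1297858   0.38457458 -0.08504786  1.97114228  0.04668548  0.78496177
  0.04961146]
```

View pics/w7.png

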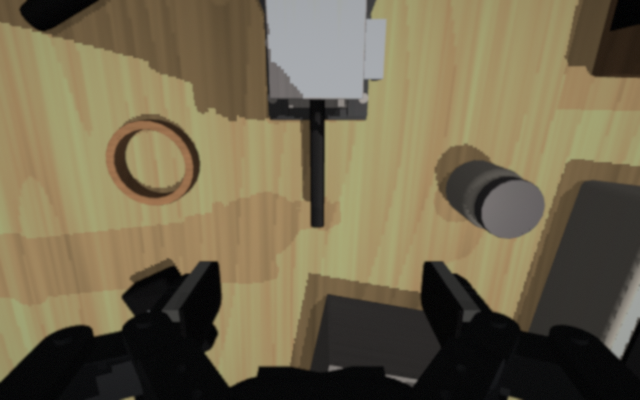

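View pics/sd7.png

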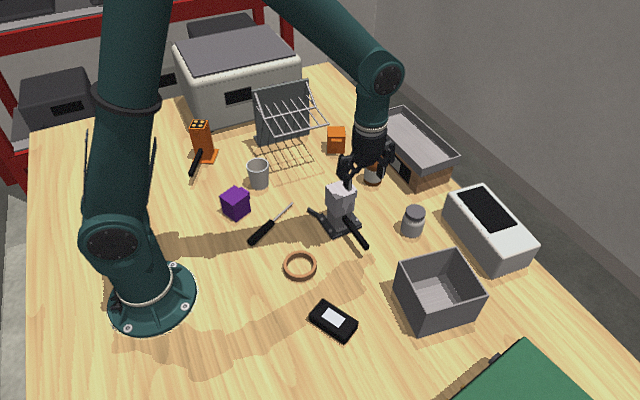

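Run:
```python
from h import *
import pickle
w,o,d,s=pickle.load(open('d7.pkl','rb'));T=T_cam(w,o)
crop(w,'w7c.png',240,0,400,140,5)
for n,p,z in [('L',(268,99),.141),('R',(366,99),.141),('Ltop',(264,2),.141),('Rtop',(366,2),.141),('hend',(318,226),.06)]:
    print(n,at_z(w,p,T,z).round(4))
crop(d,'sd7c.png',300,160,390,260,6);crop(s,'s7c.png',280,170,380,260,6)
```

```text
L [ 0.522  -0.0089  0.141 ]
R [ 0.5868 -0.0068  0.141 ]
Ltop [0.5205 0.0474 0.141 ]
Rtop [0.5827 0.0494 0.141 ]
hend [ 0.5582 -0.1284  0.06  ]
```

View pics/w7c.png

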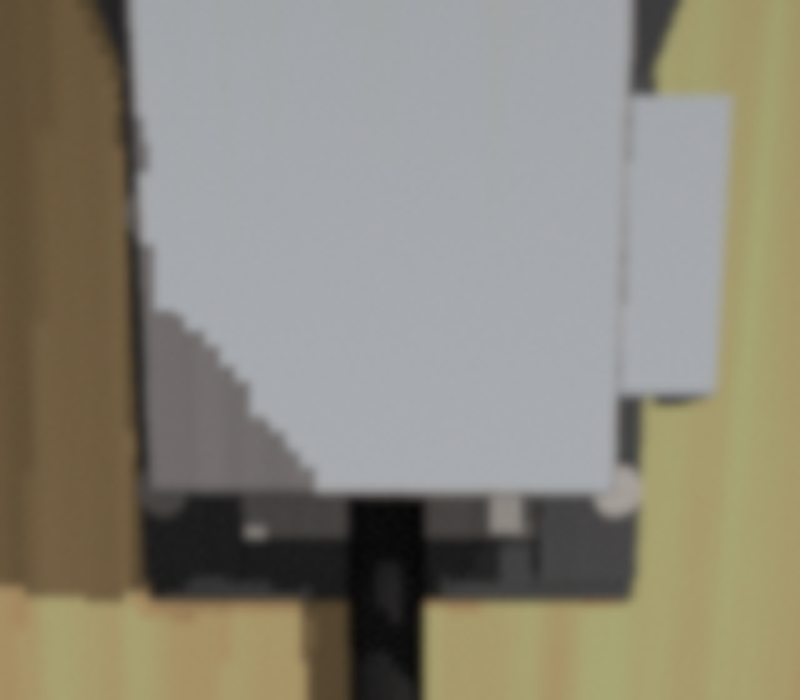

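View pics/sd7c.png

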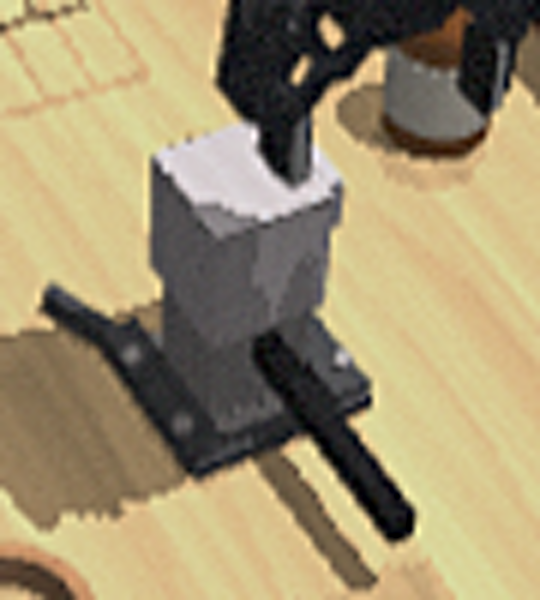

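View pics/s7c.png

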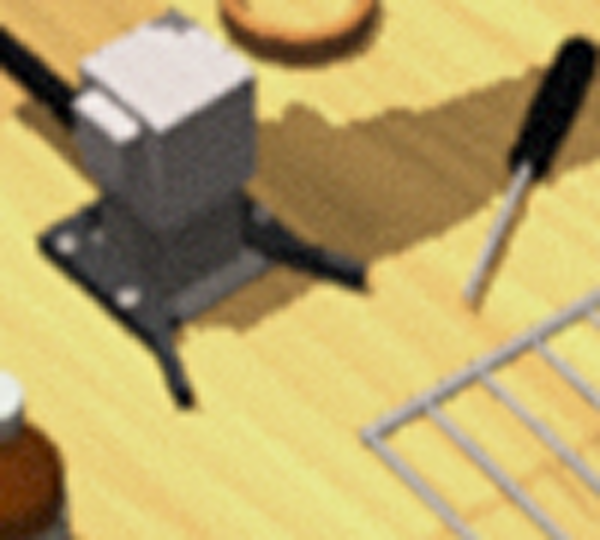

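```bash
python3 -m pendant '[[0,0.01,0,0,0,-10,0.085],[0,0.02,0,0,0,-20,0.085],[0,0.03,0,0,0,-30,0.085],[-0.001,0.042,0,0,0,-40,0.085],[-0.001,0.055,0,0,0,-50,0.085],[-0.002,0.07,0,0,0,-60,0.085],[-0.003,0.085,0,0,0,-70,0.085],[-0.004,0.1,0,0,0,-80,0.085],[-0.005,0.105,0,0,0,-90,0.085],[-0.005,0.105,0,0,0,-90,0.085]]'
python3 - <<'E'
from h import *
import pickle
o=status.get_obs();w=eyes.get_image('wrist');save(w,'w8.png')
print(o['tool_pos'],R.from_quat(o['ee_rot']).as_matrix().round(3),o['joint_pos'])
pickle.dump((w,o),open('d8.pkl','wb'))
E
```

```text
time: 10.0
tool_pos: [0.5505, 0.0201, 0.256]
ee_rot: [-0.506, 0.493, -0.491, 0.509]
contact_force: [-0.0, 0.5, 0.3]
finger_gap: 0.0852
[0.55045978 0.02013445 0.25604572] [[ 0.03   0.     1.   ]
 [-1.     0.005  0.03 ]
 [-0.005 -1.     0.   ]] [-0.34092324  0.38507438  0.29517295  2.01383921 -0.16515666  0.76412351
 -1.48725055]
```

View pics/w8.png

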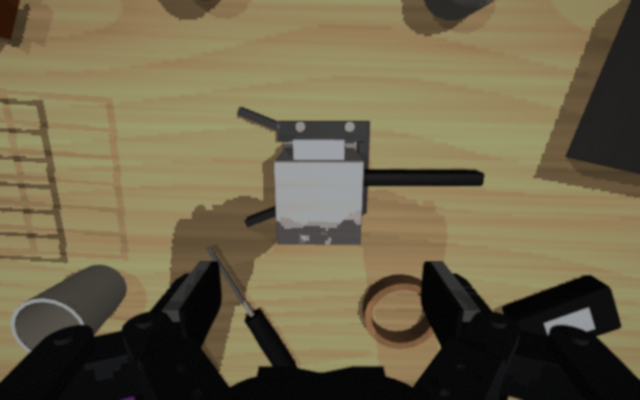

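Run:
```python
from h import *
import pickle
w,o=pickle.load(open('d8.pkl','rb'));T=T_cam(w,o)
crop(w,'w8c.png',230,100,400,260,4.5)
P=np.array([at_z(w,p,T,.141) for p in [(275.5,162),(363,162),(362,244),(276.5,244)]])
print(P.round(4),P.mean(0))
for z in (.06,): print(at_z(w,(483,179),T,z))
print('stop edge/rails',at_z(w,(278,121),T,.017),at_z(w,(369,121),T,.017))
```

```text
[[ 0.5826  0.0536  0.141 ]
 [ 0.5844 -0.0064  0.141 ]
 [ 0.5236 -0.0096  0.141 ]
 [ 0.5217  0.0533  0.141 ]] [0.55307512 0.02272801 0.141     ]
[ 0.55770982 -0.12912811  0.06      ]
stop edge/rails [0.6022712  0.06698043 0.017     ] [ 0.60502681 -0.02530274  0.017     ]
```

View pics/w8c.png

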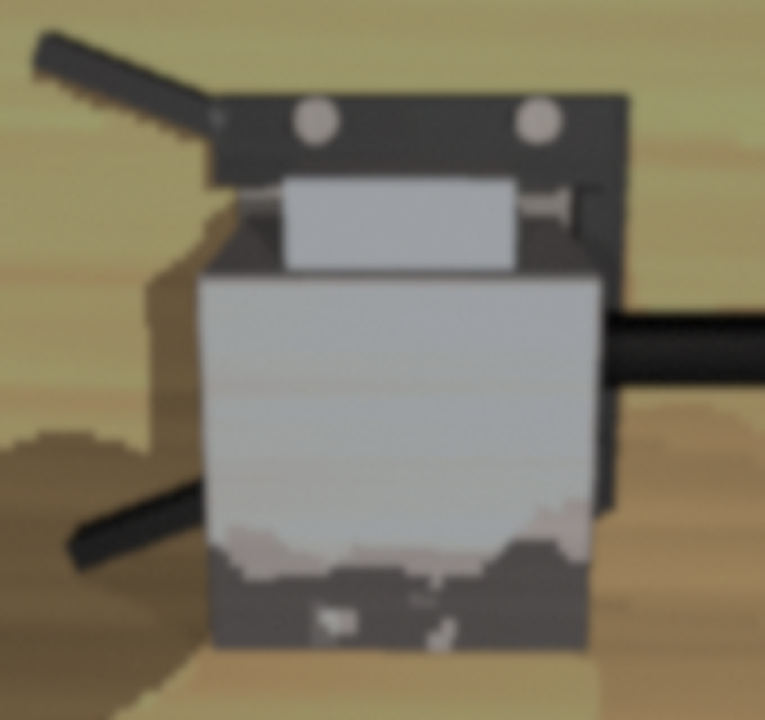

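```bash
python3 -m pendant '[[0.001,0.001,-0.03,0,0,0,0.085],[0.002,0.002,-0.065,0,0,0,0.085],[0.003,0.0025,-0.095,0,0,0,0.085],[0.003,0.0025,-0.118,0,0,0,0.085],[0.003,0.0025,-0.132,0,0,0,0.085],[0.003,0.0025,-0.132,0,0,0,0.085]]'
python3 - <<'E'
from h import *
import pickle
o=status.get_obs();w=eyes.get_image('wrist');save(w,'w9.png')
print(o['tool_pos'],R.from_quat(o['ee_rot']).as_matrix().round(3),o['contact_force'])
pickle.dump((w,o),open('d9.pkl','wb'))
E
```

```text
time: 10.8
tool_pos: [0.5531, 0.0215, 0.1234]
ee_rot: [-0.507, 0.494, -0.491, 0.508]
contact_force: [1.0, 0.1, 0.6]
finger_gap: 0.0848
[0.55311915 0.02149329 0.1234173 ] [[ 0.03  -0.001  1.   ]
 [-1.     0.004  0.03 ]
 [-0.004 -1.    -0.001]] [0.96157405 0.12562195 0.55338048]
```

View pics/w9.png

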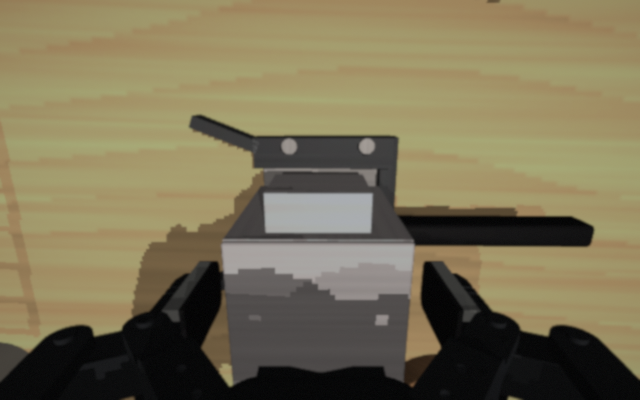

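```bash
python3 -m pendant '[[0,0.0005,0,0,0,0,0.075],[0,0.0005,0,0,0,0,0.067],[0,0.0005,0,0,0,0,0.06],[0,0.0005,0,0,0,0,0.055],[0,0.0005,0,0,0,0,0.055]]' 25;  python3 -m pendant '[[0,0,0,0,0,0,0.05],[0,0,0,0,0,0,0.05],[0,0,0,0,0,0,0.05]]' 80
python3 - <<'E'
from h import *
import pickle
o=status.get_obs();w=eyes.get_image('wrist');save(w,'w10.png')
print(o['tool_pos'],o['torque'],o['contact_force'])
E
```

```text
time: 11.48
tool_pos: [0.5542, 0.0224, 0.1251]
ee_rot: [-0.506, 0.493, -0.492, 0.509]
contact_force: [-0.7, 1.9, 6.8]
finger_gap: 0.0617
time: 11.85
tool_pos: [0.5543, 0.0225, 0.1253]
ee_rot: [-0.506, 0.493, -0.492, 0.509]
contact_force: [-1.5, 1.0, 4.9]
finger_gap: 0.0616
[0.55431451 0.02250761 0.12530025] [-0.13496898  0.20837584 -0.02921715] [-1.52319935  0.99039861  4.89332667]
```

View pics/w10.png

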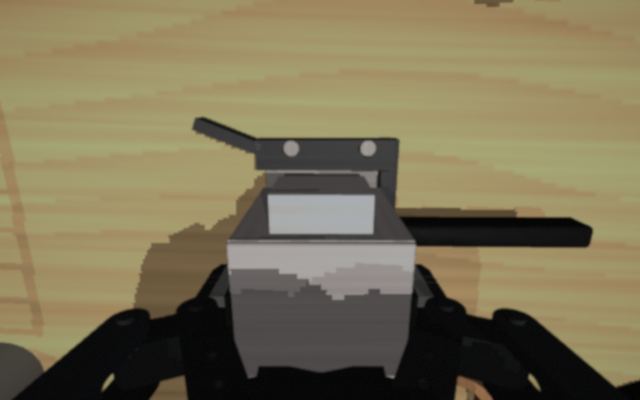

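```bash
python3 -m pendant '[[0,0,0.003,0,0,0,0.05],[0,0,0.009,0,0,0,0.05],[0,0,0.016,0,0,0,0.05],[0,0,0.024,0,0,0,0.05]]'
python3 - <<'E'
from h import *
o=status.get_obs();w=eyes.get_image('wrist');save(w,'w11.png')
print(o['tool_pos'],o['torque'],o['contact_force'])
E
```

```text
time: 12.4
tool_pos: [0.553, 0.0225, 0.1489]
ee_rot: [-0.507, 0.494, -0.491, 0.509]
contact_force: [-1.1, 0.6, -11.6]
finger_gap: 0.0607
[0.55298194 0.02245827 0.14891834] [-0.03357151  0.12748043  0.01515475] [ -1.12529277   0.56372856 -11.58471311]
```

View pics/w11.png

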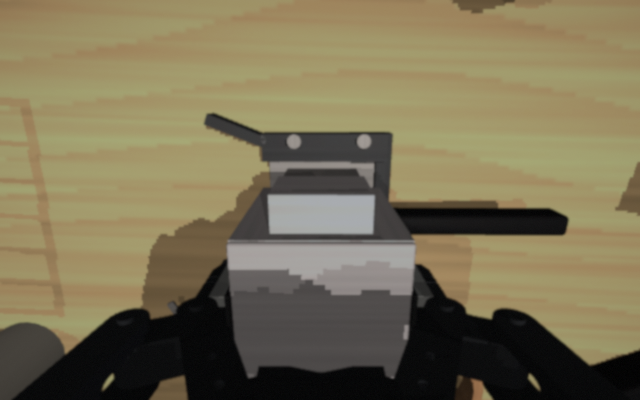

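```bash
python3 -m pendant '[[0,0,0.009,0,0,0,0.05],[0,0,0.018,0,0,0,0.05],[0,0,0.027,0,0,0,0.05],[0,0,0.036,0,0,0,0.05],[0,0,0.045,0,0,0,0.05],[0,0,0.055,0,0,0,0.05],[0,0,0.065,0,0,0,0.05],[0,0,0.075,0,0,0,0.05],[0,0,0.085,0,0,0,0.05],[0,0,0.095,0,0,0,0.05]]'
python3 - <<'E'
from h import *
import pickle
o=status.get_obs();w=eyes.get_image('wrist');save(w,'w12.png')
d=eyes.get_image('side');save(d,'sd12.png')
pickle.dump((w,o,d),open('d12.pkl','wb'))
print(o['tool_pos'],o['torque'],o['contact_force'])
E
```

```text
time: 13.7
tool_pos: [0.5538, 0.0224, 0.2459]
ee_rot: [-0.506, 0.493, -0.491, 0.509]
contact_force: [0.8, -0.1, -1.4]
finger_gap: 0.0611
[0.55376321 0.02243534 0.24586679] [-0.02839807  0.02576483  0.0392712 ] [ 0.77609931 -0.07493799 -1.37748688]
```

View pics/w12.png

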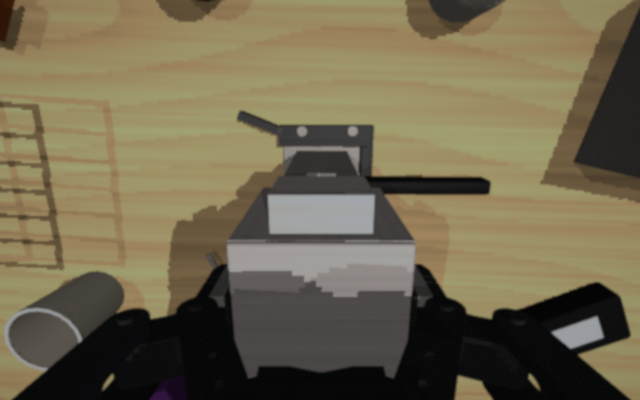

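View pics/sd12.png

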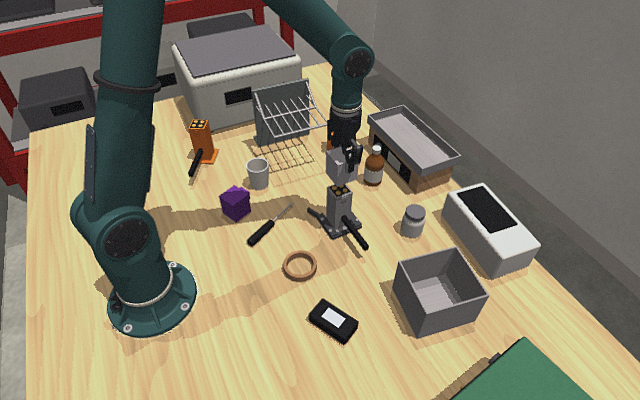

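Run:
```python
from h import *
import pickle
w,o,d=pickle.load(open('d12.pkl','rb'));T=T_cam(w,o)
zt=o['tool_pos'][2]-.0593+.075
for dz in (-.003,0,.003):
  print([ (at_z(w,p,T,zt+dz)-o['tool_pos']).round(4) for p in [(228,241),(414,241)]], [(at_z(w,p,T,zt-.009+dz)-o['tool_pos']).round(4) for p in [(268,194),(374,195)]])
```

```text
[array([0.0283, 0.0325, 0.0127]), array([ 0.0303, -0.0289,  0.0127])] [array([0.0423, 0.0205, 0.0037]), array([ 0.0431, -0.0161,  0.0037])]
[array([0.0296, 0.0317, 0.0157]), array([ 0.0315, -0.028 ,  0.0157])] [array([0.0432, 0.02  , 0.0067]), array([ 0.0439, -0.0156,  0.0067])]
[array([0.0309, 0.0308, 0.0187]), array([ 0.0328, -0.0271,  0.0187])] [array([0.044 , 0.0196, 0.0097]), array([ 0.0447, -0.0151,  0.0097])]
```

```bash
python3 -m pendant '[[-0.002,-0.02,0.01,0,0,-1,0.05],[-0.005,-0.055,0.01,0,0,-2,0.05],[-0.009,-0.1,0.01,0,0,-3.5,0.05],[-0.013,-0.145,0.01,0,0,-5,0.05],[-0.017,-0.19,0.005,0,0,-6.5,0.05],[-0.021,-0.235,-0.005,0,0,-8,0.05],[-0.025,-0.28,-0.02,0,0,-9.5,0.05],[-0.029,-0.315,-0.035,0,0,-10.8,0.05],[-0.03,-0.336,-0.045,0,0,-10.8,0.05],[-0.03,-0.336,-0.045,0,0,-10.8,0.05]]'
python3 - <<'E'
from h import *
import pickle
o=status.get_obs();w=eyes.get_image('wrist');save(w,'w13.png')
d=eyes.get_image('side');save(d,'sd13.png')
s=eyes.get_image('scene');save(s,'s13.png')
pickle.dump((w,o,d,s),open('d13.pkl','wb'))
print(o['tool_pos'],R.from_quat(o['ee_rot']).as_matrix().round(3),o['contact_force'])
E
```

```text
time: 15.05
tool_pos: [0.5222, -0.3169, 0.2009]
ee_rot: [-0.456, 0.54, -0.539, 0.459]
contact_force: [-0.8, 0.0, -0.3]
finger_gap: 0.0611
[ 0.5222353  -0.31691406  0.2009247 ] [[-0.163  0.002  0.987]
 [-0.987  0.003 -0.163]
 [-0.004 -1.     0.002]] [-0.82073164  0.03189742 -0.32328004]
```

View pics/w13.png

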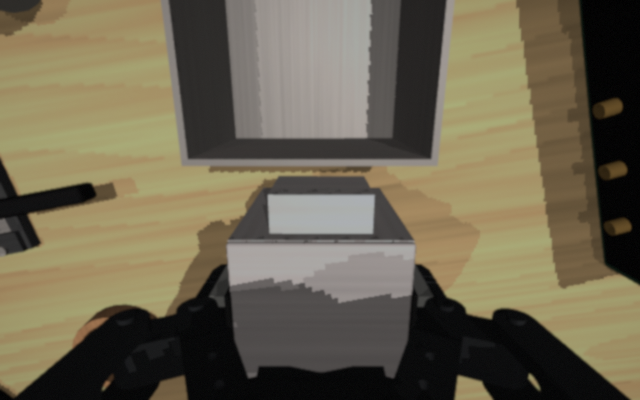

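View pics/sd13.png

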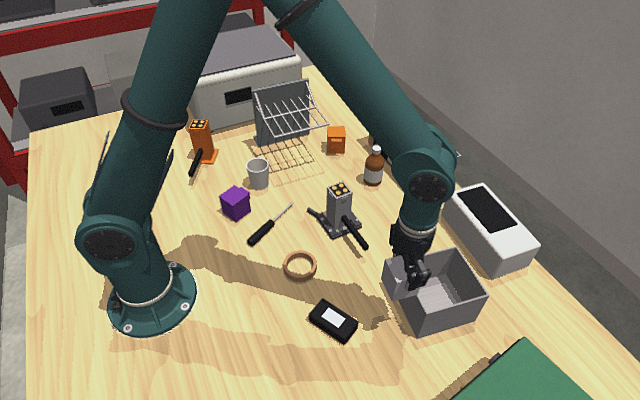

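Run:
```python
from h import *
import pickle
w,o,d,s=pickle.load(open('d13.pkl','rb'));T=T_cam(w,o)
crop(w,'w13c.png',170,130,450,260,2.8)
a=np.arctan2(-.163,.987);X=np.array([np.cos(a),np.sin(a),0]);Y=np.array([-np.sin(a),np.cos(a),0])
def f(p,z):
    v=at_z(w,p,T,z)-o['tool_pos'];return np.round([v@X,v@Y,v[2]],4)
print('rim',f((183,165),.12),f((438,163.5),.12),'inner',f((187,159),.12),f((434,158),.12))
zt=o['tool_pos'][2]+.0157
print('clip outer',f((268,194.5),zt-.009),f((374,194.5),zt-.009),'face',f((228,241.5),zt),f((414,242),zt))
for p,z in (((183,165),.12),((438,163.5),.12)): print(at_z(w,p,T,z))
```

```text
rim [ 0.0372  0.082  -0.0809] [ 0.0381 -0.067  -0.0809] inner [ 0.0407  0.0793 -0.0809] [ 0.0414 -0.0644 -0.0809]
clip outer [0.0434 0.0188 0.0067] [ 0.0434 -0.0167  0.0067] face [0.0302 0.0309 0.0157] [ 0.0301 -0.0288  0.0157]
[ 0.57226233 -0.24208543  0.12      ]
[ 0.54893642 -0.38925888  0.12      ]
```

View pics/w13c.png

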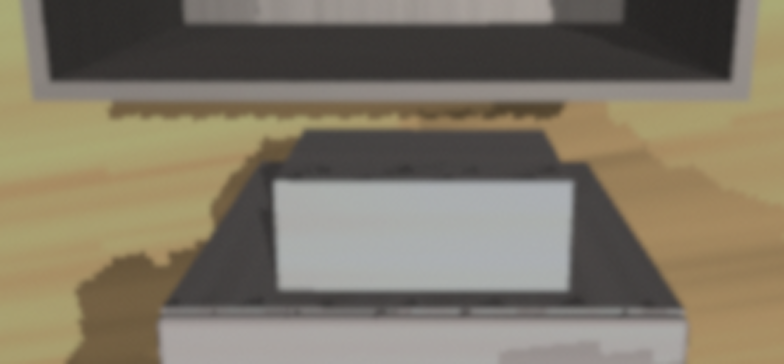

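```bash
python3 -m pendant '[[0.002,0,-0.015,0,0,0,0.05],[0.003,-0.0005,-0.03,0,0,0,0.05],[0.003,-0.0005,-0.042,0,0,0,0.05],[0.003,-0.0005,-0.045,0,0,0,0.05],[0.003,-0.0005,-0.045,0,0,0,0.05]]'
python3 - <<'E'
from h import *
import pickle
o=status.get_obs();w=eyes.get_image('wrist');save(w,'w14.png')
d=eyes.get_image('side');crop(d,'sd14.png',360,220,500,340,5)
s=eyes.get_image('scene')
pickle.dump((w,o,d,s),open('d14.pkl','wb'))
print(o['tool_pos'],R.from_quat(o['ee_rot']).as_matrix().round(3),o['contact_force'])
crop(w,'w14c.png',130,80,510,270,2.1)
crop(s,'s14c.png',170,100,290,220,5)
E
```

```text
time: 15.82
tool_pos: [0.5274, -0.3133, 0.1563]
ee_rot: [-0.457, 0.538, -0.537, 0.461]
contact_force: [-0.1, -0.7, -1.5]
finger_gap: 0.0613
[ 0.52738995 -0.31326493  0.15630681] [[-0.157  0.004  0.988]
 [-0.988  0.006 -0.157]
 [-0.006 -1.     0.003]] [-0.10682964 -0.70961401 -1.52792542]
```

View pics/w14c.png

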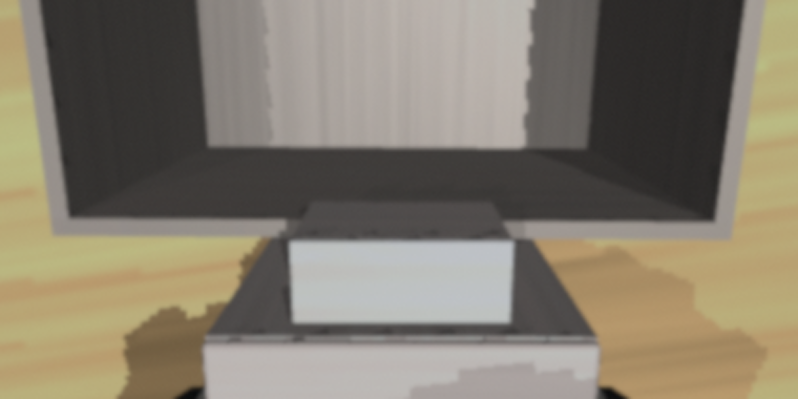

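View pics/sd14.png

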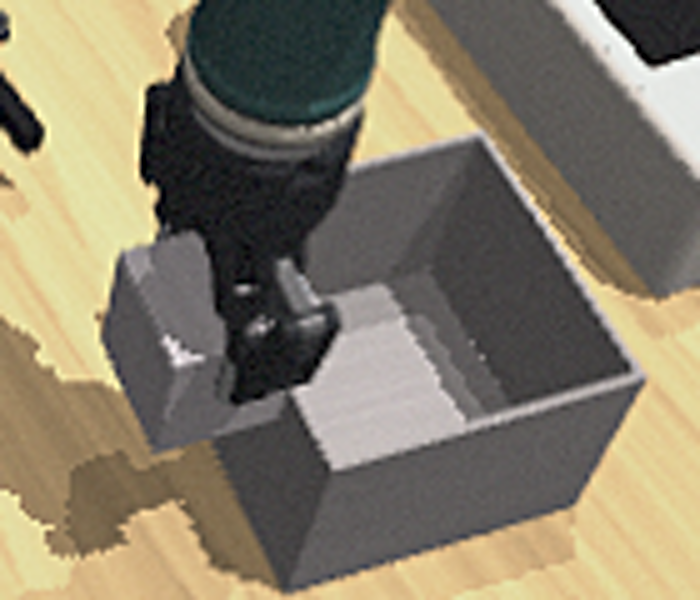

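View pics/s14c.png

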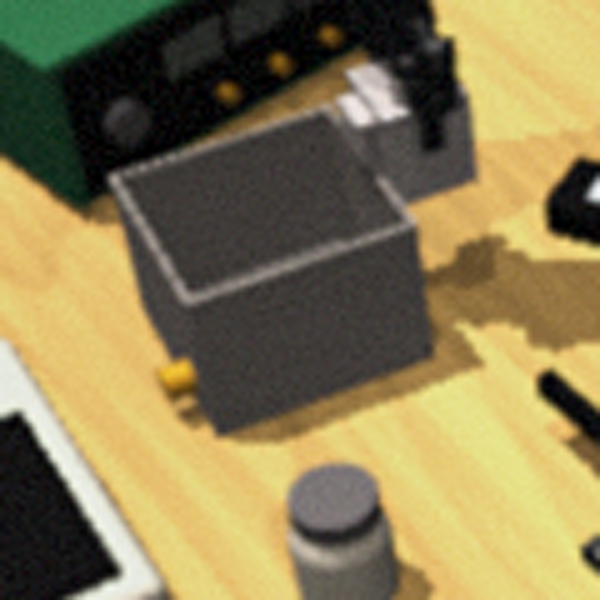

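Run:
```python
from h import *
import pickle
w,o,d,s=pickle.load(open('d14.pkl','rb'));T=T_cam(w,o)
Rm=R.from_quat(o['ee_rot']).as_matrix();X=Rm[:,2].copy();X[2]=0;X/=np.linalg.norm(X);Y=np.array([-X[1],X[0],0])
c=lambda x,y:(130+x/2.1,80+y/2.1)
def f(p,z):
    v=at_z(w,p,T,z)-o['tool_pos'];return np.round([v@X,v@Y,v[2]],4)
print('rim outer',f(c(52,235),.12),f(c(733,240),.12),'inner',f(c(70,216),.12),f(c(716,221),.12))
zt=o['tool_pos'][2]+.0157
for dz in (-.003,0): print('clip outer',f(c(291,240),zt-.009+dz),f(c(513,240),zt-.009+dz),'bottom',f(c(307,202),zt-.039+dz),f(c(495,202),zt-.039+dz),'face',f(c(205,338),zt+dz),f(c(597,338),zt+dz))
```

```text
rim outer [ 0.0328  0.0784 -0.0363] [ 0.0318 -0.0719 -0.0363] inner [ 0.0371  0.0739 -0.0363] [ 0.0361 -0.0677 -0.0363]
clip outer [0.0426 0.0191 0.0037] [ 0.0426 -0.0173  0.0037] bottom [ 0.0425  0.0204 -0.0263] [ 0.0425 -0.018  -0.0263] face [0.029  0.0319 0.0127] [ 0.0292 -0.0298  0.0127]
clip outer [0.0434 0.0186 0.0067] [ 0.0435 -0.0169  0.0067] bottom [ 0.0431  0.02   -0.0233] [ 0.0432 -0.0176 -0.0233] face [0.0303 0.031  0.0157] [ 0.0304 -0.0289  0.0157]
```

```bash
python3 -m pendant '[[0,0,-0.006,0,0,0,0.05],[0,0,-0.012,0,0,0,0.05],[0,0,-0.018,0,0,0,0.05],[0,0,-0.022,0,0,0,0.05],[0,0,-0.022,0,0,0,0.05]]'
python3 - <<'E'
from h import *
import pickle
o=status.get_obs();w=eyes.get_image('wrist');save(w,'w15.png')
print(o['tool_pos'],o['contact_force'],o['torque'])
crop(w,'w15c.png',130,80,510,270,2.1)
E
```

```text
time: 16.6
tool_pos: [0.5276, -0.3134, 0.1346]
ee_rot: [-0.457, 0.538, -0.537, 0.462]
contact_force: [-0.1, -0.1, -0.7]
finger_gap: 0.0609
[ 0.52755391 -0.3134179   0.13463764] [-0.13200258 -0.05419841 -0.67722793] [-0.03838329 -0.01453468 -0.02463691]
```

View pics/w15c.png

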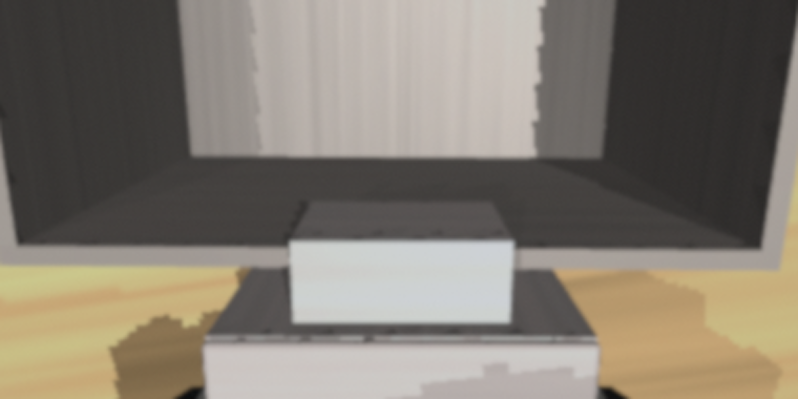

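```bash
python3 -m pendant '[[0,0,-0.005,0,0,0,0.05],[0,0,-0.01,0,0,0,0.05],[0,0,-0.012,0,0,0,0.05],[0,0,-0.012,0,0,0,0.05]]'; python3 -m pendant '[[0,0,-0.002,0,0,0,0.05],[0,0,-0.002,0,0,0,0.05]]'
python3 - <<'E'
from h import *
import pickle
o=status.get_obs();w=eyes.get_image('wrist');save(w,'w16.png')
print(o['tool_pos'],o['contact_force'],o['torque'])
crop(w,'w16c.png',130,80,510,270,2.1)
E
```

```text
time: 17.15
tool_pos: [0.5276, -0.3135, 0.1227]
ee_rot: [-0.457, 0.538, -0.537, 0.462]
contact_force: [-1.0, -0.5, -0.9]
finger_gap: 0.0614
time: 17.4
tool_pos: [0.5275, -0.3134, 0.1206]
ee_rot: [-0.457, 0.538, -0.537, 0.462]
contact_force: [0.1, 0.3, -0.8]
finger_gap: 0.0611
[ 0.5275497  -0.31342604  0.12057815] [ 0.08602779  0.31553151 -0.76521222] [ 0.00827973 -0.0156587  -0.00560856]
```

View pics/w16c.png

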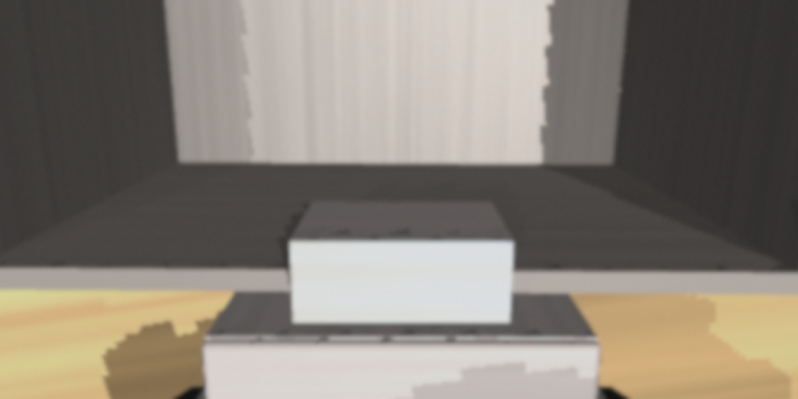

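```bash
for i in 1; do python3 -m pendant '[[0,0,-0.0015,0,0,0,0.05],[0,0,-0.002,0,0,0,0.05]]'; done;  python3 -m pendant '[[0,0,-0.0015,0,0,0,0.05],[0,0,-0.002,0,0,0,0.05]]'
```

```text
time: 17.7
tool_pos: [0.5276, -0.3134, 0.1186]
ee_rot: [-0.457, 0.538, -0.537, 0.462]
contact_force: [0.2, 0.3, -1.8]
finger_gap: 0.0613
time: 17.95
tool_pos: [0.5277, -0.3135, 0.1171]
ee_rot: [-0.457, 0.538, -0.537, 0.462]
contact_force: [-1.6, 1.0, 5.5]
finger_gap: 0.0609
```

```bash
python3 -m pendant '[[0,0,0,0,0,0,0.064],[0,0,0,0,0,0,0.07],[0,0,0,0,0,0,0.08],[0,0,0,0,0,0,0.085],[0,0,0,0,0,0,0.085]]'
python3 - <<'E'
from h import *
o=status.get_obs();w=eyes.get_image('wrist');save(w,'w17.png')
print(o['tool_pos'],o['contact_force'],o['torque'])
d=eyes.get_image('side');crop(d,'sd17.png',360,220,500,340,5)
E
```

```text
time: 18.58
tool_pos: [0.5276, -0.3135, 0.1171]
ee_rot: [-0.457, 0.538, -0.537, 0.462]
contact_force: [-0.1, -0.2, -0.7]
finger_gap: 0.0847
[ 0.52764919 -0.31350057  0.11709298] [-0.14457101 -0.21103022 -0.70201499] [-0.00344703 -0.00412189  0.05020883]
```

View pics/w17.png

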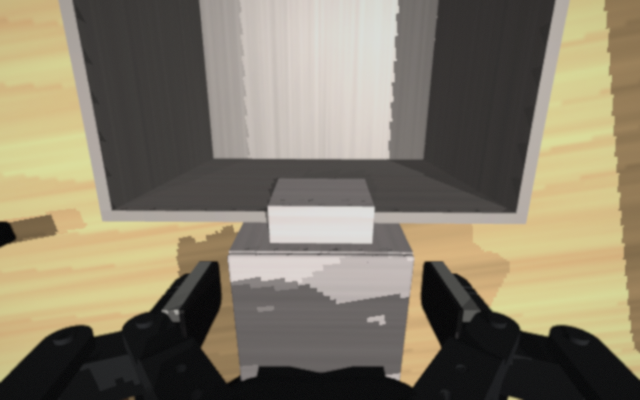

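View pics/sd17.png

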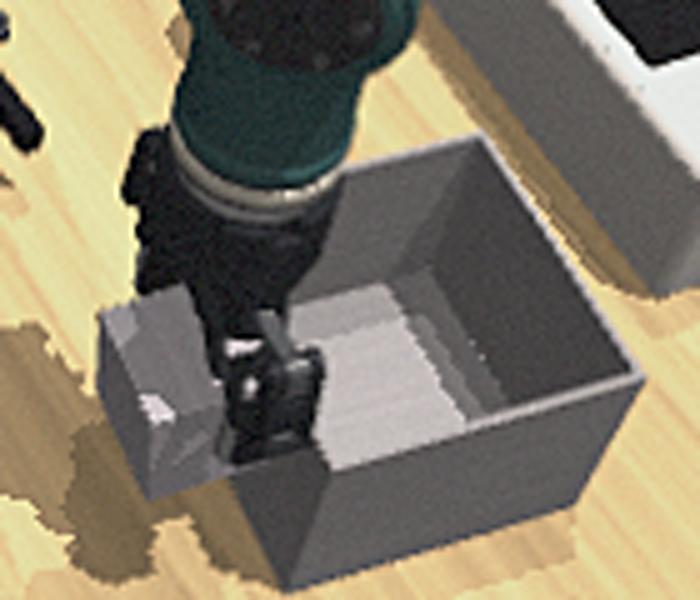

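```bash
python3 -m pendant '[[0,0,0.01,0,0,0,0.085],[0,0,0.03,0,0,0,0.085],[0,0,0.06,0,0,0,0.085],[0,0,0.1,0,0,0,0.085],[-0.02,0.03,0.15,0,0,0,0.085],[-0.03,0.08,0.18,0,0,0,0.085],[-0.03,0.12,0.18,0,0,0,0.085],[-0.03,0.12,0.18,0,0,0,0.085]]'
python3 - <<'E'
from h import *
import pickle
o=status.get_obs();w=eyes.get_image('wrist');save(w,'w18.png')
print(o['tool_pos'],o['contact_force'])
d=eyes.get_image('side');s=eyes.get_image('scene')
save(d,'sd18.png');crop(d,'sd18t.png',370,220,500,340,5);crop(d,'sd18d.png',300,160,390,260,6);crop(s,'s18.png',170,90,390,260,3.5)
pickle.dump((w,o,d,s),open('d18.pkl','wb'))
E
```

```text
time: 19.68
tool_pos: [0.4981, -0.1898, 0.2989]
ee_rot: [-0.457, 0.537, -0.536, 0.464]
contact_force: [0.9, -0.1, -0.8]
finger_gap: 0.0848
[ 0.49805194 -0.18976554  0.29887923] [ 0.88672064 -0.05473766 -0.77657119]
```

View pics/sd18t.png

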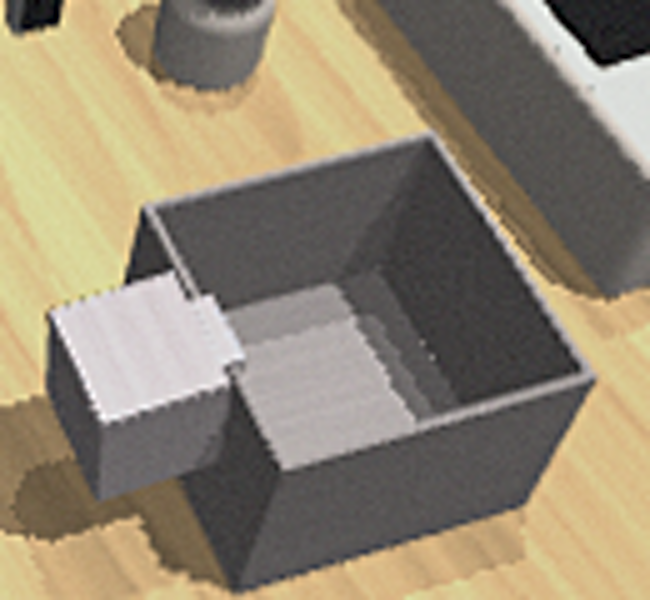

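View pics/sd18d.png

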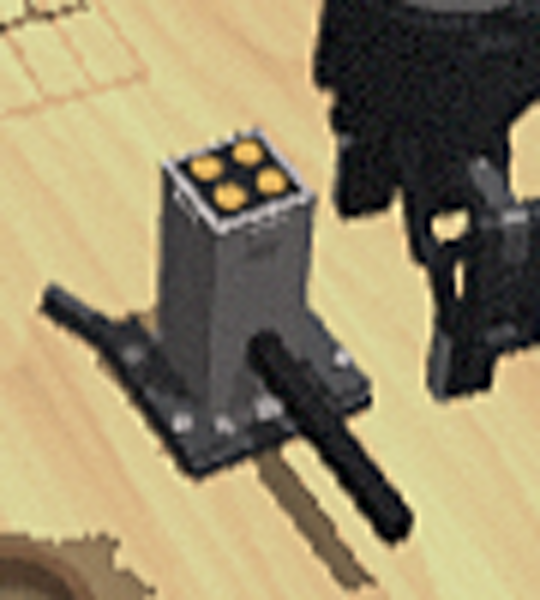

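View pics/s18.png

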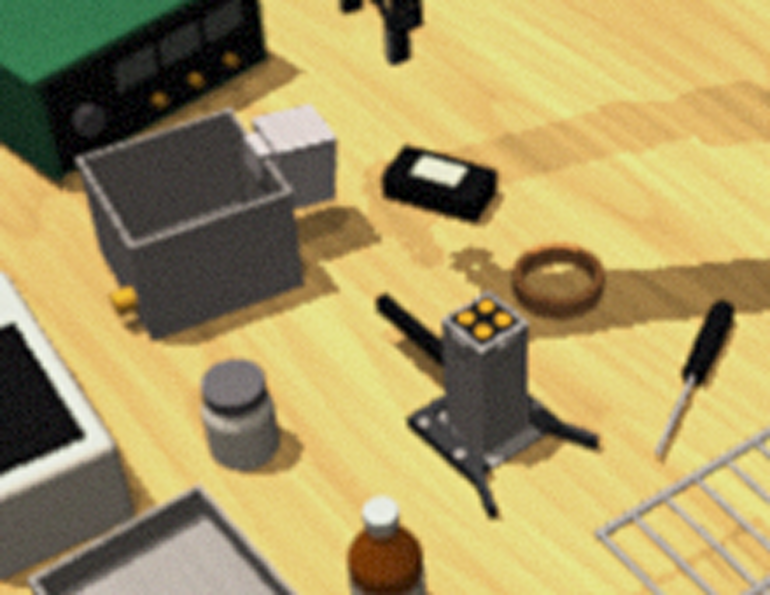

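View pics/w18.png

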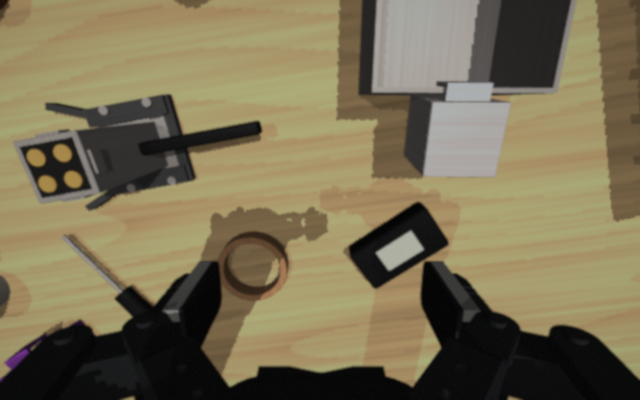

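View pics/sd18.png

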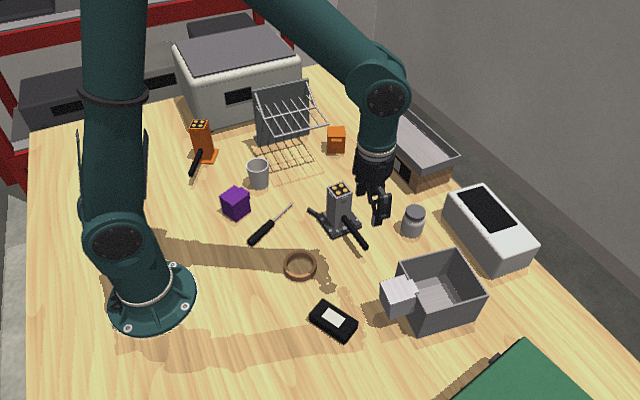

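Run:
```python
from h import *
import pickle
w,o,d,s=pickle.load(open('d18.pkl','rb'))
S=lambda x,y:(170+x/3.5,90+y/3.5);Q=lambda x,y:(370+x/5,220+y/5)
Ts=T_cam(s);Td=T_cam(d);Tw=T_cam(w,o)
# -x,+y corner ; -x,-y ; +x,+y ; +x,-y
names=['-x+y','-x-y','+x+y','+x-y']
sd=[Q(50,315),Q(105,422),Q(172,272),Q(228,385)]
sc=[S(335,143),S(308,107),S(280,155),S(252,124)]
wr=[(429,177),(497,176),(414,96),(509,101)]
P=[]
for n,a,b,c in zip(names,sd,sc,wr):
    p,e=tri([ray(d,a,Td),ray(s,b,Ts),ray(w,c,Tw)]);P.append(p);print(n,p.round(4),np.round(e,4))
P=np.array(P);c=P.mean(0);n=np.linalg.svd(P-c)[2][2];print(c,np.degrees(np.arccos(abs(n[2]))))
import os
w7,o7,d7,s7=pickle.load(open('d7.pkl','rb'))
# tin handle region image shift, side camera, before lid-off vs now
a=cv2.cvtColor(d7['pixels'],cv2.COLOR_RGB2GRAY).astype(np.float32)[222:255,335:372]
b=cv2.cvtColor(d['pixels'],cv2.COLOR_RGB2GRAY).astype(np.float32)[222:255,335:372]
print(cv2.phaseCorrelate(a,b))
```

```text
-x+y [ 0.4956 -0.2797  0.1181] [0.0023 0.0036 0.0044]
-x-y [ 0.4873 -0.3384  0.1216] [0.001  0.002  0.0023]
+x+y [ 0.5598 -0.2801  0.1243] [0.0049 0.0054 0.0071]
+x-y [ 0.5473 -0.3476  0.1231] [0.0007 0.0014 0.0018]
[ 0.52249582 -0.31146214  0.1218014 ] 3.7871322823879
((-0.41331384122482717, 0.1189367689823122), 1.024747414721383)
```

```bash
python3 -m pendant '[[0.01,0.03,0,0,0,11,0.085],[0.02,0.06,0,0,0,22,0.085],[0.03,0.08,0,0,0,32,0.085],[0.04,0.09,0,0,0,42,0.085],[0.05,0.09,0,0,0,52,0.085],[0.055,0.09,0,0,0,62,0.085],[0.055,0.09,0,0,0,72,0.085],[0.055,0.09,0,0,0,82,0.085],[0.055,0.09,0,0,0,92,0.085],[0.055,0.09,0,0,0,100,0.085]]'; python3 -m pendant '[[0,0.01,0,5,0,0,0.085],[0,0.01,0,10,0,0,0.085],[0,0.01,0,10,0,0,0.085]]'
python3 - <<'E'
from h import *
import pickle
o=status.get_obs();w=eyes.get_image('wrist');save(w,'w19.png')
pickle.dump((w,o),open('d19.pkl','wb'))
print(o['tool_pos'])
w,o,d,s=pickle.load(open('d18.pkl','rb'))
# overlay model lid at hang: hook at rim centre (0.5583,-0.319,.12), yaw -9.1deg, tilt t
t=0.05
Rl=(R.from_euler('z',-9.1,degrees=True)*R.from_euler('y',-t)).as_matrix()
hook=np.array([.5600,-.3192,.12])
L0=hook-Rl@np.array([.036,0,.062])
pts=np.array([[x,y,z] for z in (0,.075) for x,y in ((-.031,-.031),(.031,-.031),(.031,.031),(-.031,.031))]);pw=L0+pts@Rl.T
for pic,T,n,b in ((d,T_cam(d),'ovd.png',(360,220,500,340)),(s,T_cam(s),'ovs.png',(170,90,310,200))):
    im=cv2.cvtColor(pic['pixels'],cv2.COLOR_RGB2BGR)[b[1]:b[3],b[0]:b[2]];im=cv2.resize(im,None,fx=5,fy=5)
    uv=((proj(pic,pw,T)-[b[0],b[1]])*5+2).astype(int)
    for i,j in [(0,1),(1,2),(2,3),(3,0),(4,5),(5,6),(6,7),(7,4),(0,4),(1,5),(2,6),(3,7)]: cv2.line(im,tuple(map(int,uv[i])),tuple(map(int,uv[j])),(0,0,255),1)
    cv2.imwrite('pics/'+n,im)
E
```

```text
time: 21.08
tool_pos: [0.5527, -0.1068, 0.2979]
ee_rot: [-0.706, -0.004, 0.008, 0.709]
contact_force: [-0.6, 0.1, -0.1]
finger_gap: 0.085
time: 21.45
tool_pos: [0.5525, -0.101, 0.2974]
ee_rot: [-0.642, -0.002, 0.005, 0.767]
contact_force: [-0.2, 0.7, -0.5]
finger_gap: 0.0852
[ 0.55249229 -0.10095725  0.29737315]
```

View pics/ovd.png

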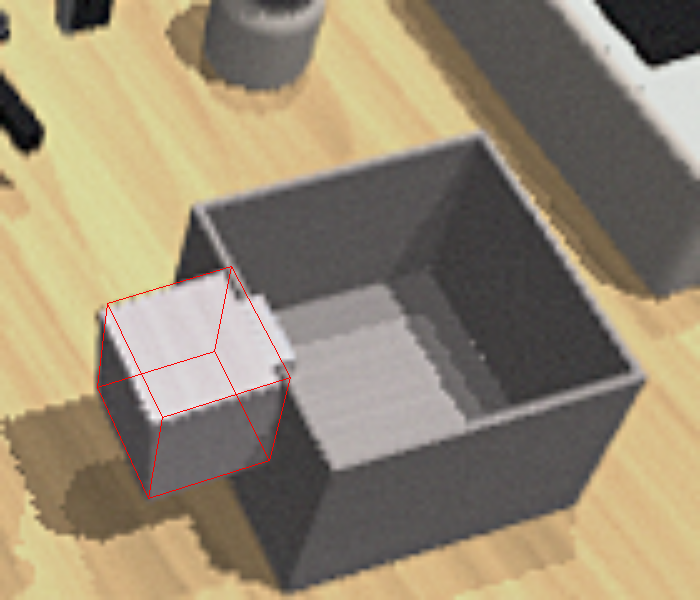

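View pics/ovs.png

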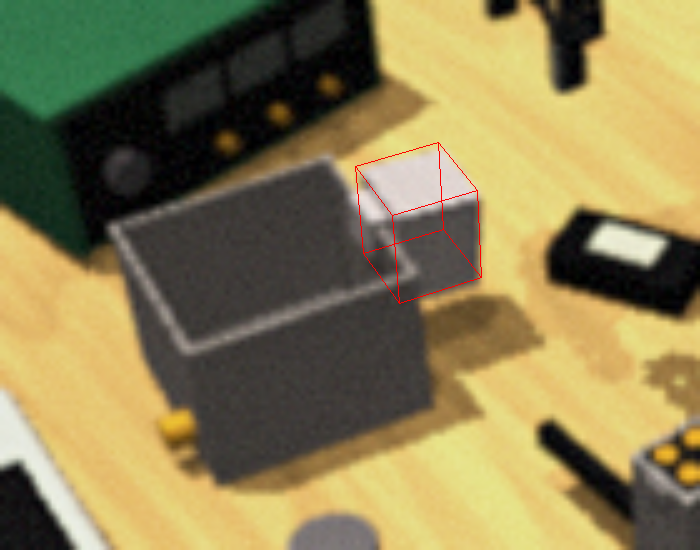

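View pics/w19.png

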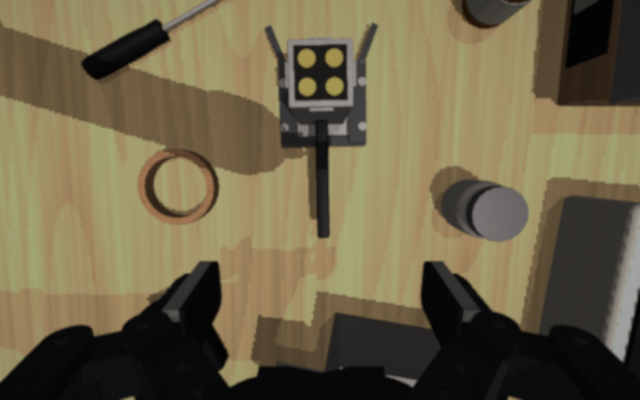

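Run:
```python
from h import *
import pickle
w,o=pickle.load(open('d19.pkl','rb'));T=T_cam(w,o)
crop(w,'w19c.png',260,10,390,160,5)
g=lambda x,y:(260+x/5,10+y/5)
print(at_z(w,(324,236),T,.06))
```

```text
[ 0.55645423 -0.12797679  0.06      ]
```

View pics/w19c.png

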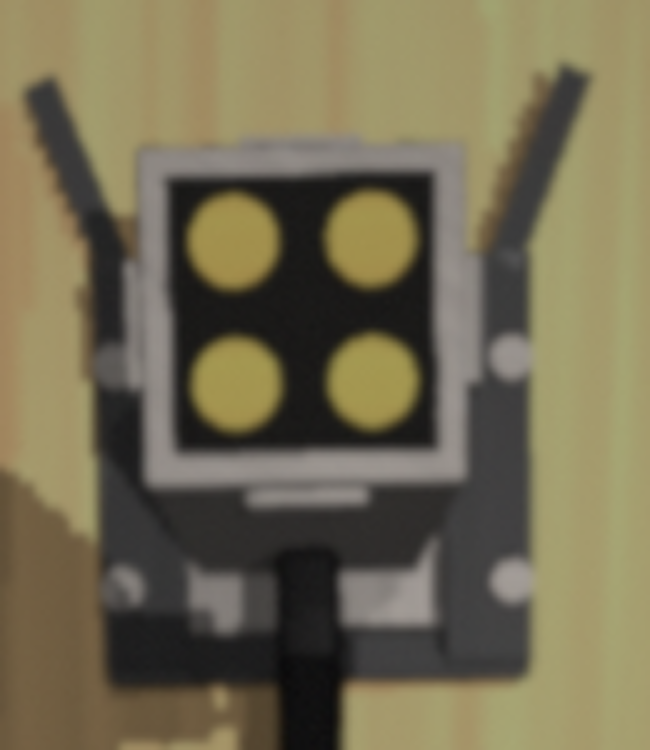

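```bash
python3 -c "
from plant import bot
print(bot.finish_job())"
```

```text
the job is handed in; nothing more can be done
None
```

I pulled the silver tin out by its handle and drew it into the rails until its foot met the stop, at about 8 N. I then released the handle and drew the lid straight up, reading about 12 N on the way. The lid now hangs by its clip over the tank's robot-side rim, and I handed the job in at about 21.5 s of robot time.

**Tin:** the last close view shows the foot against the stop with no gap. The handle end measured within about 1 mm of where it was before the lid came off. A rough image-shift check on the side camera also read about 1 mm (0.4 px), which I take as noise.

**Lid:** the clip sits over the rim and the tongue is inside the tank. Tilt came out at about 0.07 rad against the 0.2 limit, and the projected lid outline matched the side and scene pictures to within a few mm.

**Disagreement:** triangulating the lid's top corners put it about 9 mm lower than it should hang. Those corner picks were blurry, with residuals up to 7 mm, so I trusted the outline match, plus the tool height when the clip touched the rim (117 mm, as predicted).

**Bystanders and robot:** nothing else on the bench looks moved in the pictures, though I did not measure each item. The gripper is open and clear of everything.

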